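# Refit the washed transfer combs of the pot conveyor

### The job

Get the dip-pot conveyor ready for the next run: turn both red quarter-turn fasteners on the clear guard to unlocked, swing the guard up past upright, and put every washed white comb into a seat of its own, its fingers right down between the blue belt ribs and its body flat on the ledge, with the fin on top. Any seat will do, and spare seats stay empty. Then shut the guard completely, lock both fasteners again, and leave the two dip pots, the brush and the tape roll where they are.

Things in the scene. Friction and masses are not known exactly. Their poses are not given: they have to be found in the camera images.
- guard_hinge (a point): Middle of the hinge line of the clear guard (116 mm above the bench). x runs along the hinge (away from the robot when the conveyor is square), y from the hinge towards the guard's free edge when shut, z up when shut; the axes turn with the guard about x. Clear panel 252 mm (x) by 190 mm (y) by 6 mm, level when shut, underside at hinge height.
- guard_handle (a point): Middle of the guard's black U-handle grip: a round bar 10 mm thick and 60 mm long, along the guard's x, 40 mm above the panel's top face (35 mm clear under it), 175 mm from the hinge and 15 mm from the free edge. With the guard upright it stands beyond the panel as seen from the seats, with the same 35 mm gap to it.
- guard (a joint): Guard angle in rad: 0 shut, grows as the free edge swings up and over towards the infeed side, stop at 1.80. The stiff hinge holds it from about 0.9 rad up; lower down it sinks shut by itself. Takes about 3 to 5 N at the handle.
- fastener1 (a joint): Turn of quarter-turn cam fastener 1 (the one nearer the robot) in rad: 0 locked (wing across, parallel to the hinge line), 1.57 unlocked (wing pointing from hinge to free edge). Turns counter-clockwise seen from above to unlock, clockwise to lock, with about 0.06 N m of friction; stays where left. Locked, its cam holds the guard shut; it lets go beyond about 1.1 rad.
- fastener1_wing (a point): Middle of the red wing of fastener 1, on its turning axis, on the guard near a free-edge corner, 90 mm from the handle's middle. The wing is 34 mm long (along this point's x), 10 mm thick (y) and 21 mm tall; this point lies halfway up it, 14.5 mm above the guard's top face. It rides on the guard.
- fastener2 (a joint): Turn of quarter-turn cam fastener 2 (the farther one) in rad: 0 locked (wing across, parallel to the hinge line), 1.57 unlocked (wing pointing from hinge to free edge). Turns counter-clockwise seen from above to unlock, clockwise to lock, with about 0.06 N m of friction; stays where left. Locked, its cam holds the guard shut; it lets go beyond about 1.1 rad.
- fastener2_wing (a point): Middle of the red wing of fastener 2, on its turning axis, on the guard near a free-edge corner, 90 mm from the handle's middle. The wing is 34 mm long (along this point's x), 10 mm thick (y) and 21 mm tall; this point lies halfway up it, 14.5 mm above the guard's top face. It rides on the guard.
- seat1 (a point): Seat 1 of 4 under the guard: the place of a comb's fin point once fully seated, the comb's axes then parallel to this point's. Seats lie 55 mm apart in a row along x, seat 1 nearest the robot; this point is 29 mm above the ledge and rib roots. Neighbouring fins leave 45 mm between them, so open the gripper only part way there.
- seat2 (a point): Seat 2 of 4 under the guard: the place of a comb's fin point once fully seated, the comb's axes then parallel to this point's. Seats lie 55 mm apart in a row along x, seat 1 nearest the robot; this point is 29 mm above the ledge and rib roots. Neighbouring fins leave 45 mm between them, so open the gripper only part way there.
- seat3 (a point): Seat 3 of 4 under the guard: the place of a comb's fin point once fully seated, the comb's axes then parallel to this point's. Seats lie 55 mm apart in a row along x, seat 1 nearest the robot; this point is 29 mm above the ledge and rib roots. Neighbouring fins leave 45 mm between them, so open the gripper only part way there.
- seat4 (a point): Seat 4 of 4 under the guard: the place of a comb's fin point once fully seated, the comb's axes then parallel to this point's. Seats lie 55 mm apart in a row along x, seat 1 nearest the robot; this point is 29 mm above the ledge and rib roots. Neighbouring fins leave 45 mm between them, so open the gripper only part way there.
- conveyor: The fixed conveyor; origin on the bench, belt from -y. Blue ribs run along y up to y = -23 mm: 4 mm thick, tops rounded, 11 mm pitch, grooves 7 mm, from 62 to 75 mm above the bench. y = -23 to 23 mm is the ledge for comb bodies (62 mm high, 13 mm partitions between seats), then a steel plate 76 mm high. Side frames at x = +-113 to 127 mm, 116 mm high at the guard.
- comb1_fin (a point): Centre of the upright fin of loose white comb 1 (may be absent; 90 g). A plate 14 mm thick: body 50 (x) by 40 mm (y), five fingers 4 mm wide, 55 mm long, 11 mm pitch, pointing to -y, lower edges rounded. On it the fin, 10 mm thick (x), 55 mm long (y), 30 mm high, mid-width. Point: 29 mm above the underside, 32.5 mm from the body's back edge, 62.5 mm from the finger ends.
- comb2_fin (a point): Centre of the upright fin of loose white comb 2 (may be absent; 90 g). A plate 14 mm thick: body 50 (x) by 40 mm (y), five fingers 4 mm wide, 55 mm long, 11 mm pitch, pointing to -y, lower edges rounded. On it the fin, 10 mm thick (x), 55 mm long (y), 30 mm high, mid-width. Point: 29 mm above the underside, 32.5 mm from the body's back edge, 62.5 mm from the finger ends.
- comb3_fin (a point): Centre of the upright fin of loose white comb 3 (may be absent; 90 g). A plate 14 mm thick: body 50 (x) by 40 mm (y), five fingers 4 mm wide, 55 mm long, 11 mm pitch, pointing to -y, lower edges rounded. On it the fin, 10 mm thick (x), 55 mm long (y), 30 mm high, mid-width. Point: 29 mm above the underside, 32.5 mm from the body's back edge, 62.5 mm from the finger ends.
- comb4_fin (a point): Centre of the upright fin of loose white comb 4 (may be absent; 90 g). A plate 14 mm thick: body 50 (x) by 40 mm (y), five fingers 4 mm wide, 55 mm long, 11 mm pitch, pointing to -y, lower edges rounded. On it the fin, 10 mm thick (x), 55 mm long (y), 30 mm high, mid-width. Point: 29 mm above the underside, 32.5 mm from the body's back edge, 62.5 mm from the finger ends.
- pot_a: Red lidded dip pot, 43 mm wide, 32 mm high; bystander, origin under its centre.
- pot_b: Yellow lidded dip pot, 43 mm wide, 32 mm high; bystander, origin under its centre.
- brush: Hand brush lying flat, about 200 mm long; bystander.
- tape: Roll of brown tape, 80 mm across, 48 mm high; bystander, origin under its centre.
Mind the look-alikes: they are no part of the job. Leave any purple look-alike of the part that bears comb2_fin alone.

How it is judged:
On the way, in this order (a step that is already met when the one before it is completed fails the run):
1. both fasteners are turned to unlocked while the guard is still shut (value of joint each of fastener1, fastener2 above 1.05 rad and value of joint guard below 0.1 rad), for 0.2 s.
2. the guard is swung open, about upright or beyond (value of joint guard above 1.45 rad), for 0.2 s.
3. every comb that is there is seated in a seat, its fingers down between the ribs (((horizontal distance between comb1_fin and seat1 below 0.006 m and z of comb1_fin in the frame of seat1 between -0.004 and 0.004 m) or (horizontal distance between comb1_fin and seat2 below 0.006 m and z of comb1_fin in the frame of seat2 between -0.004 and 0.004 m) or (horizontal distance between comb1_fin and seat3 below 0.006 m and z of comb1_fin in the frame of seat3 between -0.004 and 0.004 m) or (horizontal distance between comb1_fin and seat4 below 0.006 m and z of comb1_fin in the frame of seat4 between -0.004 and 0.004 m)) and angle between each of comb1_fin, comb2_fin, comb3_fin, comb4_fin's own z axis and vertical below 0.06 rad and angle between the y axis of each of comb1_fin, comb2_fin, comb3_fin, comb4_fin and the y axis of seat1, either way round below 0.09 rad and ((horizontal distance between comb2_fin and seat1 below 0.006 m and z of comb2_fin in the frame of seat1 between -0.004 and 0.004 m) or (horizontal distance between comb2_fin and seat2 below 0.006 m and z of comb2_fin in the frame of seat2 between -0.004 and 0.004 m) or (horizontal distance between comb2_fin and seat3 below 0.006 m and z of comb2_fin in the frame of seat3 between -0.004 and 0.004 m) or (horizontal distance between comb2_fin and seat4 below 0.006 m and z of comb2_fin in the frame of seat4 between -0.004 and 0.004 m)) and ((horizontal distance between comb3_fin and seat1 below 0.006 m and z of comb3_fin in the frame of seat1 between -0.004 and 0.004 m) or (horizontal distance between comb3_fin and seat2 below 0.006 m and z of comb3_fin in the frame of seat2 between -0.004 and 0.004 m) or (horizontal distance between comb3_fin and seat3 below 0.006 m and z of comb3_fin in the frame of seat3 between -0.004 and 0.004 m) or (horizontal distance between comb3_fin and seat4 below 0.006 m and z of comb3_fin in the frame of seat4 between -0.004 and 0.004 m)) and ((horizontal distance between comb4_fin and seat1 below 0.006 m and z of comb4_fin in the frame of seat1 between -0.004 and 0.004 m) or (horizontal distance between comb4_fin and seat2 below 0.006 m and z of comb4_fin in the frame of seat2 between -0.004 and 0.004 m) or (horizontal distance between comb4_fin and seat3 below 0.006 m and z of comb4_fin in the frame of seat3 between -0.004 and 0.004 m) or (horizontal distance between comb4_fin and seat4 below 0.006 m and z of comb4_fin in the frame of seat4 between -0.004 and 0.004 m))), for 0.3 s.
4. the guard is shut over the seated combs (all of step 3 and value of joint guard below 0.04 rad), for 0.2 s.
At the end, for the whole second after the job is handed in: Every comb that is there lies in a seat: fin point within 6 mm sideways and 4 mm in height of a seat point, within 0.06 rad of level and 0.09 rad of the ribs' direction, at rest; the guard is shut (below 0.04 rad) and both fasteners are locked (below 0.3 rad) (all of step 4 and linear speed of each of comb1, comb2, comb3, comb4 below 0.02 m/s and value of joint each of fastener1, fastener2 below 0.3 rad); the robot touches nothing.
It fails at once if a dip pot, the brush or the tape roll is pushed more than 4 cm from its place (distance of any of pot_a, pot_b, brush, tape from where it was at the start of the episode above 0.04 m).
Of comb1, comb2, comb3, comb4 only 2 to 4 are there at a start; the rules pass over those that are not, and their reading is None.
At some moment in a run one of comb1, comb2, comb3, comb4 may be knocked a few centimetres aside while the robot is not near it.
It also fails if it takes over 210 s, if anything falls off the work surface, if the arm or the gripper's body presses on something with over 40 N, if the wrist force passes 120 N, or if a joint passes its speed limit or range.

### The arm

A 6-joint arm with a two-finger parallel gripper is mounted at the origin on the work surface. World frame = base frame: x ahead of the robot, y to its left, z up, the work surface at z = 0. Lengths are in m, angles in rad, forces in N, time in s.
With the tool pointing down it reaches from about 0.275 to 0.85 m from the base axis. Payload 5.2 kg.
Tool frame: the origin (TCP) lies at the very end of the fingers, on their centre line; the grasp point (between the pads) lies 19 mm behind it; z points along the fingers, y is the direction in which the jaws open and shut (so a half turn about z gives the same grasp; the last joint's range is limited). The gripper opens to 85 mm and grips with 20 to 120 N. Pads are 22 mm wide; open, the fingers measure 114 mm over their backs; the gripper's body (76 mm by 85 mm) begins 54 mm behind the grasp point. The pads swing forward as they close: fully open they stand 13 mm farther back than shut.
Start: joints at [-1.545, 0.259, 1.535, -0, 1.348, -0.203], TCP at [0.125, -0.536, 0.231] pointing down, gripper open.
Joint ranges: [-3.14, 3.14], [-0.91, 2.08], [0.19, 2.58], [-1.22, 4.36], [0.22, 2.71], [-3.12, 3.12]. Speed limits (rad/s): [2.57, 2.57, 3.14, 3.14, 3.14, 3.14].

### API

Orientations are given as a rotation vector (axis times angle).
In Python, from bench import r gives the robot as it stands. The module is installed in compiled form; this text tells all that it offers.
- The arm moves only by the shell command python3 -m creep 'ROWS'. ROWS is JSON, a list of rows, each a list of 7 numbers: the shift along the tool's x, y, z in m, then the turn, a rotation vector about the tool's x, y, z in rad, then the opening, from 0 (shut) to 1 (fully open). A call has 1 to 5 rows; each row shifts and turns the commanded pose from where the row before left it, along the tool's axes as they then stand; what a row does not reach is not made up. A row lasts 1/10 s, in which the tool goes at most 50 mm and 8.59 degrees, less where a joint would pass 70% of its speed; a pose out of reach is approached as far as the arm can. A call with a gripper value outside its range is refused whole. The fingers move at their own pace and stop on an object; the grip force is fixed at half the most. Time passes only in rows, so rows that do not move let the fingers close. It gives the time, the measured TCP pose, the force and the opening at its end, in the units of the state.
- r.sense(): the state, without advancing time (a new reading comes with each control period).
- r.grab_frame(name): name is "scene" or "top" or "wrist"; returns a dict with "pixels" (420x560x3 uint8, red, green, blue), "fx", "fy", "cx", "cy" (pixels), "R" (3x3) and "t" (3): a world point X has camera coordinates R X + t; the wrist camera has in their place "T_tool_cam" (4x4, takes a point from camera to tool coordinates, whose origin is the TCP and whose axes are the flange's). Camera axes: x right, y down, z forward; pixel columns grow to the right and rows downward; lengths in m; the calibration is good to about 2 mm. The wrist camera is an equidistant fisheye: a pixel r from the principal point sees the ray r / f radians off the axis. A picture is of the moment at which its call begins: read the wrist's pose just before it. There is no depth.
- r.finish_job(): hands the job in, once; it reports no verdict.
The state is a dict: "time": time; "q": joint angles; "joint_vel": joint speeds; "effort": joint torques, N m; "tcp_pos": TCP position; "tcp_rot": TCP orientation; "ft_force": force on the tool from outside, world axes, zero at the start; "moment": the same for the moment, N m; "width": opening from 0.0 (shut) to 1.0 (fully open).
Only numpy, scipy, OpenCV 4.12 (cv2) and the standard library are available. Lean on these libraries where they do the work, as an engineer would, in place of code of your own. Each camera call takes 0.05 s, during which the arm holds its last target.

## Working session

There is one attempt and no reset: what is moved stays moved. The work goes in short steps, Python scripts to look and compute and a shell command to move; the robot and the scene stay as the last step left them, time stands still between calls to the robot, and variables do not carry over. Pictures are saved under pics/ and viewed, and the job is handed in when it is done.

```bash
mkdir -p pics
python3 - <<'E'
from bench import r
import cv2
print(r.sense())
for n in ("scene","top","wrist"):
    f=r.grab_frame(n)
    cv2.imwrite(f"pics/{n}0.png",f["pixels"][:,:,::-1])
    print(n,{k:v for k,v in f.items() if k!="pixels"})
E
```

```text
{'time': 0.0, 'q': array([-1.54481290e+00,  2.59340067e-01,  1.53610327e+00, -4.11722017e-05,
        1.34798629e+00, -2.02794236e-01]), 'joint_vel': array([ 0.00085988,  0.00139533,  0.00182242, -0.00119933,  0.00087883,
       -0.00179047]), 'effort': array([ 5.28693345e-04, -4.46023178e+01, -2.90565008e+01, -1.52248704e-04,
        1.20296184e-02,  8.97118412e-06]), 'tcp_pos': array([ 0.12473058, -0.53512045,  0.23046817]), 'tcp_rot': array([-3.11923849e+00, -3.58384908e-01, -1.91835646e-04]), 'ft_force': array([-0.6362996 , -0.40719268, -0.03197623]), 'moment': array([ 0.02005221, -0.02863588,  0.03496459]), 'width': 1.001487870199912}
scene {'fx': 522.0564072758874, 'fy': 522.0564072758874, 'cx': 273.65828078378735, 'cy': 208.95060190513232, 'R': array([[ 0.73070854,  0.68243025,  0.01881467],
       [ 0.44396408, -0.45407505, -0.77247119],
       [-0.51861443,  0.57280433, -0.63477103]]), 't': array([-0.41546333, -0.09428572,  1.47812109])}
top {'fx': 436.71207712487836, 'fy': 436.71207712487836, 'cx': 277.4919269315707, 'cy': 222.1800133323889, 'R': array([[-0.00968995, -0.99990964, -0.00931711],
       [-0.98442704,  0.01117463, -0.17543808],
       [ 0.17552635,  0.00747202, -0.98444638]]), 't': array([0.12055134, 0.50805218, 1.06158936])}
wrist {'fx': 325.19226210127806, 'fy': 325.19226210127806, 'cx': 281.73748157722287, 'cy': 210.32984845357223, 'T_tool_cam': array([[-7.32037614e-04, -9.60772501e-01, -2.77336737e-01,
         7.12335240e-02],
       [ 9.99999630e-01, -8.28757828e-04,  2.31525001e-04,
        -7.79526979e-04],
       [-4.52287846e-04, -2.77336465e-01,  9.60772752e-01,
        -1.42560639e-01],
       [ 0.00000000e+00,  0.00000000e+00,  0.00000000e+00,
         1.00000000e+00]])}
```

View pics/scene0.png

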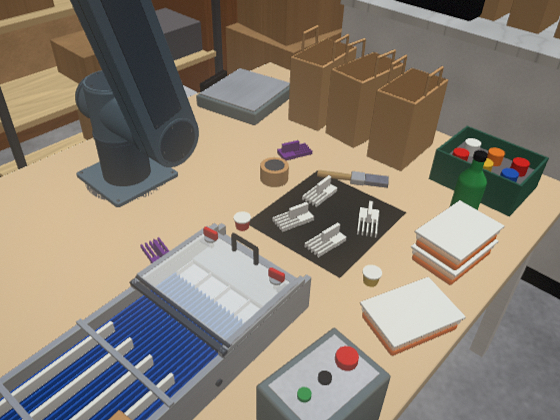

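View pics/top0.png

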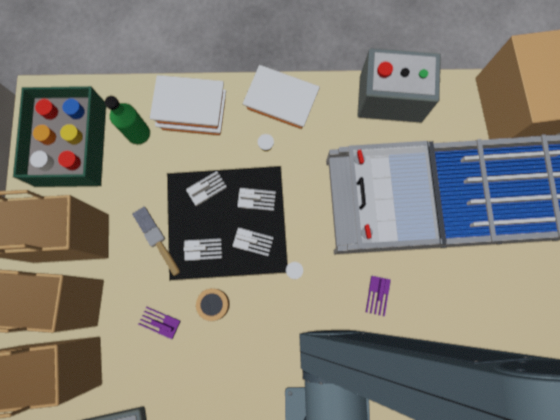

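View pics/wrist0.png

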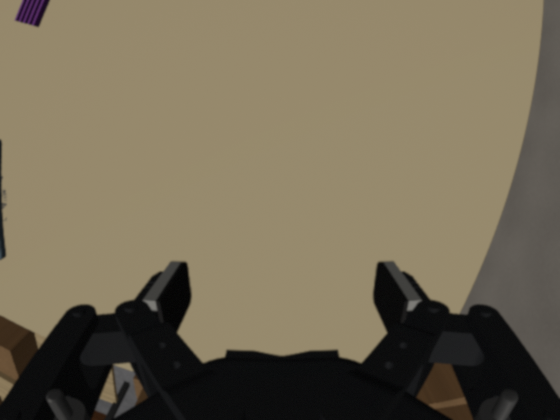

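The scene shows four white combs on the black mat, at top pixels (206,188), (257,199), (203,249) and (253,241). There are purple look-alikes at top (160,322) and (378,295). The guard has its wings at top (361,157) and (368,231) and its handle at (361,193). I'll take enlarged crops next.

Run:
```python
import cv2
t=cv2.imread("pics/top0.png"); s=cv2.imread("pics/scene0.png")
cv2.imwrite("pics/c1.png",cv2.resize(t[130:260,320:450],None,fx=4.6,fy=4.6,interpolation=cv2.INTER_CUBIC))
cv2.imwrite("pics/c2.png",cv2.resize(t[160:285,160:295],None,fx=4.6,fy=4.6,interpolation=cv2.INTER_CUBIC))
cv2.imwrite("pics/c3.png",cv2.resize(s[215:365,130:320],None,fx=4,fy=4,interpolation=cv2.INTER_CUBIC))
cv2.imwrite("pics/c4.png",cv2.resize(s[165:270,250:410],None,fx=5,fy=5,interpolation=cv2.INTER_CUBIC))
```

```text
(no output)
```

View pics/c1.png

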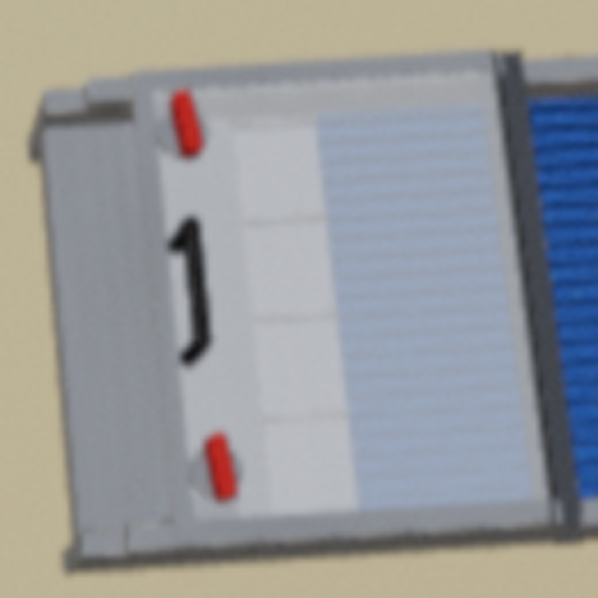

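View pics/c2.png

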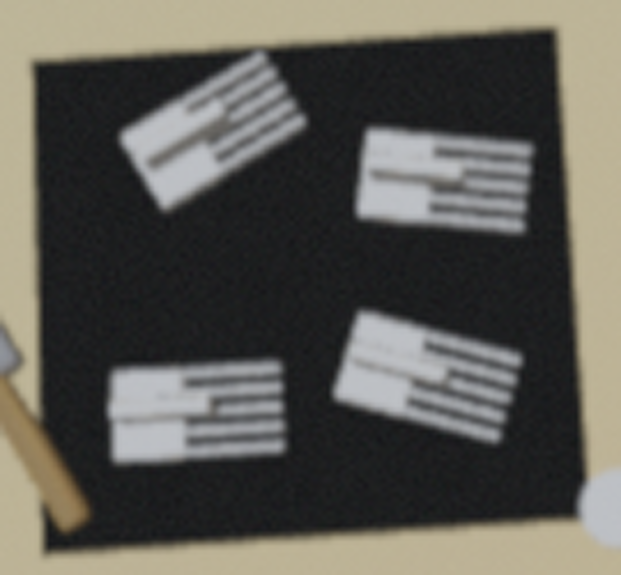

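View pics/c3.png

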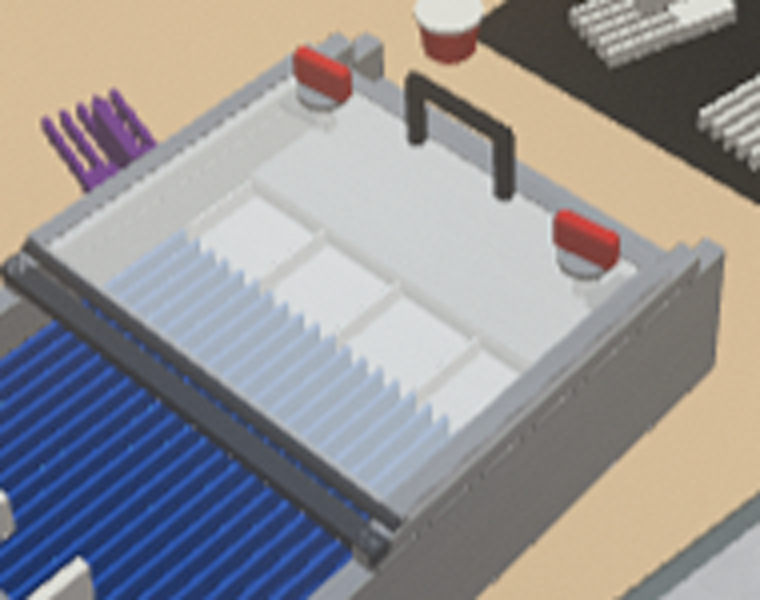

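View pics/c4.png

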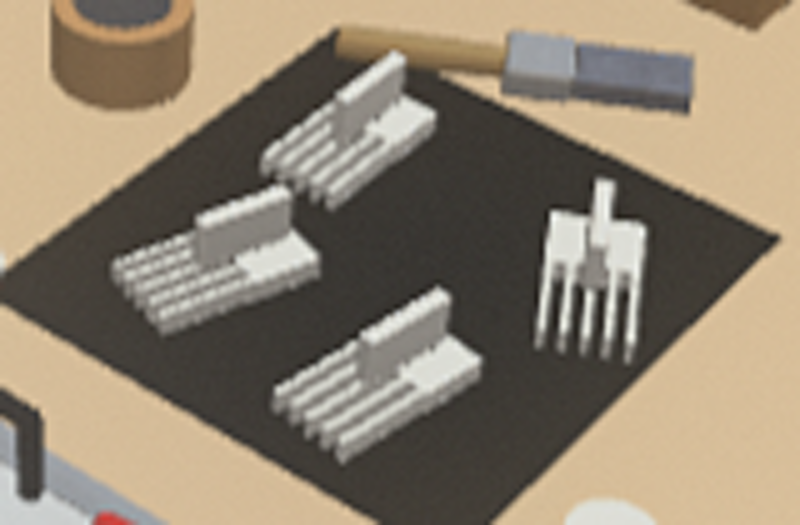

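```bash
cat > h.py <<'E'
import numpy as np, cv2
from scipy.spatial.transform import Rotation as Ro
from scipy.optimize import least_squares
from bench import r
def save(img,name): cv2.imwrite("pics/"+name,img[:,:,::-1])
def tool():
    s=r.sense(); T=np.eye(4); T[:3,:3]=Ro.from_rotvec(s["tcp_rot"]).as_matrix(); T[:3,3]=s["tcp_pos"]; return T
def cam(name):
    T=tool(); f=r.grab_frame(name); f["name"]=name
    if name=="wrist":
        W=T@f["T_tool_cam"]; f["R"]=W[:3,:3].T; f["t"]=-W[:3,:3].T@W[:3,3]
    return f
def proj(f,X):
    c=np.atleast_2d(X)@f["R"].T+f["t"]
    if f["name"]=="wrist":
        rr=np.hypot(c[:,0],c[:,1])+1e-12; th=np.arctan2(rr,c[:,2])
        return np.c_[f["cx"]+f["fx"]*th*c[:,0]/rr, f["cy"]+f["fy"]*th*c[:,1]/rr]
    return np.c_[f["cx"]+f["fx"]*c[:,0]/c[:,2], f["cy"]+f["fy"]*c[:,1]/c[:,2]]
def ray(f,uv):
    u=np.atleast_2d(np.asarray(uv,float)); x=(u[:,0]-f["cx"])/f["fx"]; y=(u[:,1]-f["cy"])/f["fy"]
    if f["name"]=="wrist":
        th=np.hypot(x,y)+1e-12; d=np.c_[np.sin(th)*x/th,np.sin(th)*y/th,np.cos(th)]
    else: d=np.c_[x,y,np.ones_like(x)]
    d=d@f["R"]; d/=np.linalg.norm(d,axis=1)[:,None]
    return -f["R"].T@f["t"], d
def tri(obs):
    A=np.zeros((3,3));b=np.zeros(3)
    for f,uv in obs:
        c,d=ray(f,uv); P=np.eye(3)-np.outer(d[0],d[0]); A+=P;b+=P@c
    X=np.linalg.solve(A,b)
    return X,[np.linalg.norm(proj(f,X)[0]-uv) for f,uv in obs]
def atz(f,uv,z):
    c,d=ray(f,uv); return c+d*((z-c[2])/d[:,2])[:,None]
def load(i):  # saved frames
    return np.load(f"fr_{i}.npy",allow_pickle=True).item()
def grab(name,tag):
    f=cam(name); np.save(f"fr_{tag}.npy",f,allow_pickle=True); save(f["pixels"],tag+".png"); return f
def goto(pos,rot=None,step=None):
    """print remaining shift in tool axes"""
    T=tool(); d=T[:3,:3].T@(np.asarray(pos)-T[:3,3]); print("shift tool mm",np.round(d*1000,1))
    if rot is not None:
        w=Ro.from_matrix(T[:3,:3].T@np.asarray(rot)).as_rotvec(); print("turn rad",np.round(w,3))
E
python3 - <<'E'
from h import *
a=grab("top","t1"); b=grab("scene","s1")
def reds(f,box):
    p=f["pixels"].astype(int); m=((p[...,0]>130)&(p[...,1]<90)&(p[...,2]<90)).astype(np.uint8)
    n,l,st,c=cv2.connectedComponentsWithStats(m)
    return [(c[i],st[i]) for i in range(1,n) if st[i,4]>25 and box[0]<c[i,0]<box[2] and box[1]<c[i,1]<box[3]]
A=reds(a,(340,140,400,250));B=reds(b,(190,220,300,300))
print(A,B)
A=sorted(A,key=lambda q:-q[0][1]);B=sorted(B,key=lambda q:q[0][0])
W=[tri([(a,x[0]),(b,y[0])]) for x,y in zip(A,B)]
print(W, np.linalg.norm(W[0][0]-W[1][0]))
E
```

```text
[(array([360.03389831, 156.16949153]), array([357, 150,   7,  13,  59], dtype=int32)), (array([367.55737705, 231.39344262]), array([365, 225,   6,  14,  61], dtype=int32))] [(array([211.13043478, 232.08695652]), array([204, 227,  14,  13,  69], dtype=int32)), (array([276.97142857, 272.51428571]), array([269, 268,  16,  11,  70], dtype=int32))]
[(array([ 0.4695795 , -0.09180025,  0.13900837]), [np.float64(0.5974510433111114), np.float64(0.6522686662335969)]), (array([ 0.64954923, -0.08232448,  0.14123888]), [np.float64(0.3094563094173523), np.float64(0.3812750220290154)])] 0.18023281497340096
```

```bash
cat > g.py <<'E'
import sys
from h import *
# g.py x y z yaw : yaw = world angle of tool y axis (tool pointing down)
x,y,z,yaw=map(float,sys.argv[1:5])
yv=np.array([np.cos(yaw),np.sin(yaw),0]); zv=np.array([0,0,-1.]); xv=np.cross(yv,zv)
goto([x,y,z],np.c_[xv,yv,zv])
s=r.sense(); T=tool()
print("t",s["time"],"tcp",np.round(s["tcp_pos"],4),"yaw_y",round(np.arctan2(T[1,1],T[0,1]),4),"q",np.round(s["q"],3),"w",round(s["width"],3),"F",np.round(s["ft_force"],1))
E
python3 g.py 0.4696 -0.0918 0.19 1.624; python3 g.py 0.4696 -0.0918 0.19 -1.518
```

```text
shift tool mm [ 436.5 -353.8   41.3]
turn rad [ 0.000e+00 -1.000e-03 -2.966e+00]
t 0.25 tcp [ 0.1248 -0.5354  0.2309] yaw_y -1.342 q [-1.545  0.259  1.535 -0.     1.348 -0.203] w 1.0 F [0.  0.9 0.4]
shift tool mm [ 436.5 -353.8   41.3]
turn rad [-0.001 -0.     0.176]
t 0.25 tcp [ 0.1248 -0.5354  0.2309] yaw_y -1.342 q [-1.545  0.259  1.535 -0.     1.348 -0.203] w 1.0 F [0.  0.9 0.4]
```

```bash
R='x'; python3 -m creep '[[0.036,-0.029,0,0,0,0,1],[0.036,-0.029,0,0,0,0,1],[0.036,-0.029,0,0,0,0,1],[0.036,-0.029,0,0,0,0,1],[0.036,-0.029,0,0,0,0,1]]'; python3 -m creep '[[0.036,-0.029,0,0,0,0,1],[0.036,-0.029,0,0,0,0,1],[0.036,-0.029,0,0,0,0,1],[0.036,-0.029,0,0,0,0,1],[0.036,-0.029,0,0,0,0,1]]'; python3 -m creep '[[0.036,-0.029,0,0,0,0,1],[0.036,-0.029,0,0,0,0.088,1],[0,0,0,0,0,0.088,1],[0,0,0,0,0,0,0.5],[0,0,0,0,0,0,0.5]]'; python3 g.py 0.4696 -0.0918 0.19 -1.518
python3 - <<'E'
from h import *
f=grab("wrist","w1"); print(proj(f,[[0.4696,-0.0918,0.147],[0.6495,-0.0823,0.147]]))
E
```

```text
time: 0.75
tcp_pos: [0.2679, -0.3521, 0.2313]
tcp_rot: [3.121, 0.358, 0.0]
ft_force: [0.9, 0.1, 0.0]
width: 1.002
time: 1.25
tcp_pos: [0.4105, -0.1699, 0.2315]
tcp_rot: [3.121, 0.358, 0.001]
ft_force: [0.7, -1.1, -0.2]
width: 1.003
time: 1.75
tcp_pos: [0.4663, -0.0989, 0.2312]
tcp_rot: [3.14, 0.087, -0.001]
ft_force: [-0.8, 0.3, -0.6]
width: 0.69
shift tool mm [ 3.7 -6.9 41.2]
turn rad [0.    0.001 0.003]
t 1.75 tcp [ 0.4663 -0.0989  0.2312] yaw_y -1.5155 q [-0.443  0.126  1.702 -0.     1.314  1.072] w 0.69 F [-0.8  0.3 -0.6]
[[273.476281   212.88045311]
 [273.72310301 -31.17341281]]
```

View pics/w1.png

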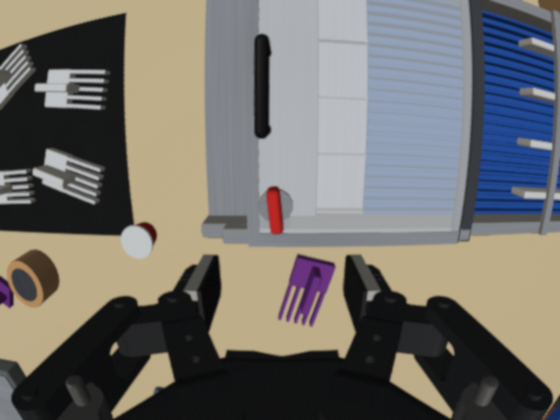

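Run:
```python
from h import *
f=load("w1"); cv2.imwrite("pics/w1c.png",cv2.resize(f["pixels"][10:250,190:330,::-1],None,fx=2.5,fy=2.5,interpolation=cv2.INTER_CUBIC))
p=f["pixels"].astype(int); m=((p[...,0]>110)&(p[...,1]<70)&(p[...,2]<70)); m[:180]=0;m[240:]=0;m[:,:255]=0;m[:,295:]=0
y,x=np.nonzero(m); print(x.mean(),y.mean(),x.min(),x.max(),y.min(),y.max(),cv2.minAreaRect(np.c_[x,y].astype(np.float32)))
print(atz(f,[[x.mean(),y.mean()]],0.145))
```

```text
274.2769230769231 211.125 267 282 187 233 ((274.1366271972656, 210.04737854003906), (46.51898956298828, 12.244108200073242), 82.56858825683594)
[[ 0.47037513 -0.092303    0.145     ]]
```

View pics/w1c.png

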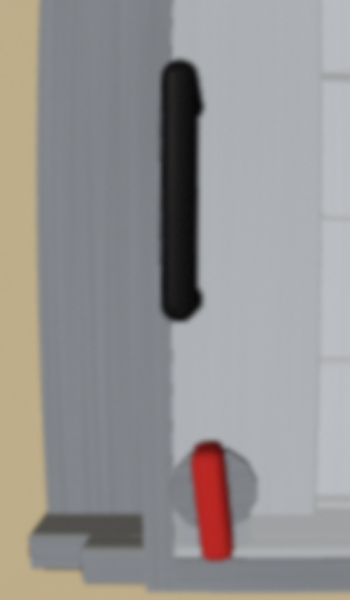

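```bash
python3 -m creep '[[0.0045,-0.0065,0.03,0,0,-0.08,0.5],[0,0,0.03,0,0,0,0.5],[0,0,0.02,0,0,0,0.5],[0,0,0.015,0,0,0,0.5],[0,0,0.008,0,0,0,0.5]]'; python3 g.py 0.4704 -0.0923 0.128 -1.45
python3 - <<'E'
from h import *
f=grab("wrist","w2")
E
```

```text
time: 2.3
tcp_pos: [0.4695, -0.0929, 0.127]
tcp_rot: [-3.134, -0.207, 0.003]
ft_force: [-0.7, -0.5, -0.2]
width: 0.498
shift tool mm [ 1.  -0.5 -1. ]
turn rad [-0.001  0.002  0.011]
t 2.3 tcp [ 0.4695 -0.0929  0.127 ] yaw_y -1.4391 q [-0.429  0.234  1.846 -0.     1.063  1.01 ] w 0.498 F [-0.7 -0.5 -0.2]
```

View pics/w2.png

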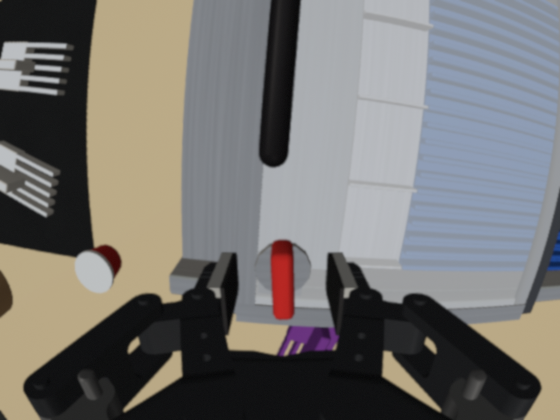

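```bash
python3 -m creep '[[0,0,0,0,0,0,0],[0,0,0,0,0,0,0],[0,0,0,0,0,0,0],[0,0,0,0,0,0,0],[0,0,0,0,0,0,0]]';  python3 -m creep '[[0,0,0,0,0,-0.14,0],[0,0,0,0,0,-0.14,0],[0,0,0,0,0,-0.14,0],[0,0,0,0,0,-0.14,0],[0,0,0,0,0,-0.14,0]]'; python3 -m creep '[[0,0,0,0,0,-0.14,0],[0,0,0,0,0,-0.14,0],[0,0,0,0,0,-0.14,0],[0,0,0,0,0,-0.14,0],[0,0,0,0,0,-0.14,0]]';python3 -m creep '[[0,0,0,0,0,-0.08,0],[0,0,0,0,0,0,0],[0,0,0,0,0,0,0.4],[0,0,0,0,0,0,0.4],[0,0,0,0,0,0,0.4]]'; python3 g.py 0.4704 -0.0923 0.19 0.05
python3 - <<'E'
from h import *
f=grab("wrist","w3")
E
```

```text
time: 2.85
tcp_pos: [0.4714, -0.0929, 0.1294]
tcp_rot: [3.133, 0.209, 0.003]
ft_force: [-2.4, -3.5, 6.5]
width: 0.1
time: 3.35
tcp_pos: [0.4705, -0.0913, 0.1293]
tcp_rot: [-2.869, -1.279, -0.001]
ft_force: [-4.8, 2.2, 10.2]
width: 0.096
time: 3.85
tcp_pos: [0.4688, -0.0906, 0.1293]
tcp_rot: [-2.254, -2.183, 0.002]
ft_force: [-10.9, 3.0, 16.8]
width: 0.102
time: 4.35
tcp_pos: [0.4709, -0.0918, 0.1282]
tcp_rot: [2.174, 2.268, 0.001]
ft_force: [-0.2, -0.8, 0.4]
width: 0.398
shift tool mm [ -0.4  -0.5 -61.8]
turn rad [ 0.    -0.    -0.008]
t 4.35 tcp [ 0.4709 -0.0918  0.1282] yaw_y 0.0421 q [-0.426  0.233  1.844  0.     1.064 -0.468] w 0.398 F [-0.2 -0.8  0.4]
```

View pics/w3.png

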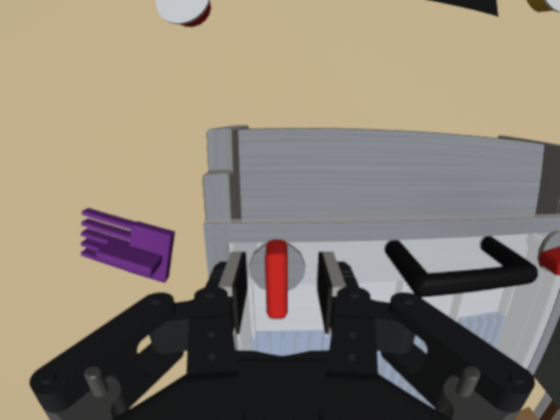

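```bash
python3 -m creep '[[0,0,-0.035,0,0,0,0.5],[0,0,-0.035,0,0,0,0.5],[0.001,0.045,0,0,0,0,0.5],[0.001,0.045,0,0,0,0,0.5],[0.001,0.045,0,0,0,0,0.5]]';  python3 -m creep '[[0.001,0.045,0,0,0,0.14,0.5],[0,0,0,0,0,0.14,0.5],[0,0,0,0,0,0.14,0.5],[0,0,0,0,0,0.14,0.5],[0,0,0,0,0,0.14,0.5]]'; python3 -m creep '[[0,0,0,0,0,0.14,0.5],[0,0,0,0,0,0.14,0.5],[0,0,0,0,0,0.14,0.5],[0,0,0,0,0,0.14,0.5],[0,0,0,0,0,0.14,0.5]]';python3 -m creep '[[0,0,0,0,0,0.1,0.5],[0,0,0,0,0,0,0.5]]'; python3 g.py 0.6503 -0.0828 0.127 -1.46
python3 - <<'E'
from h import *
f=grab("wrist","w4")
p=f["pixels"].astype(int); m=((p[...,0]>110)&(p[...,1]<70)&(p[...,2]<70)).astype(np.uint8)
n,l,st,c=cv2.connectedComponentsWithStats(m)
for i in range(1,n):
    if st[i,4]>100:
        y,x=np.nonzero(l==i); print(st[i],c[i],cv2.minAreaRect(np.c_[x,y].astype(np.float32)),atz(f,[c[i]],0.145))
E
```

```text
time: 4.9
tcp_pos: [0.6073, -0.0833, 0.1989]
tcp_rot: [2.174, 2.266, 0.001]
ft_force: [0.5, 0.2, 0.9]
width: 0.502
time: 5.4
tcp_pos: [0.6505, -0.0803, 0.1974]
tcp_rot: [-2.823, -1.376, 0.001]
ft_force: [0.5, 0.8, -0.7]
width: 0.497
time: 5.9
tcp_pos: [0.6505, -0.0804, 0.1977]
tcp_rot: [-3.124, -0.325, 0.001]
ft_force: [-0.5, 0.7, 0.4]
width: 0.497
time: 6.1
tcp_pos: [0.6504, -0.0804, 0.1978]
tcp_rot: [-3.136, -0.176, 0.001]
ft_force: [-0.7, 0.6, 0.2]
width: 0.5
shift tool mm [-0.4  2.4 70.8]
turn rad [-0.     0.001  0.001]
t 6.1 tcp [ 0.6504 -0.0804  0.1978] yaw_y -1.4588 q [-0.293  0.469  1.308  0.     1.365  1.166] w 0.5 F [-0.7  0.6  0.2]
[ 14   0  19  81 156] [22.74358974 40.42948718] ((22.897560119628906, 39.97804641723633), (2.7238776683807373, 81.99571228027344), 12.094757080078125) [[0.77589979 0.13107974 0.145     ]]
[278 205  17  53 670] [286.5119403 232.1238806] ((286.49658203125, 230.95864868164062), (52.650840759277344, 14.117733001708984), 85.2363510131836) [[ 0.65091073 -0.08256631  0.145     ]]
```

View pics/w4.png

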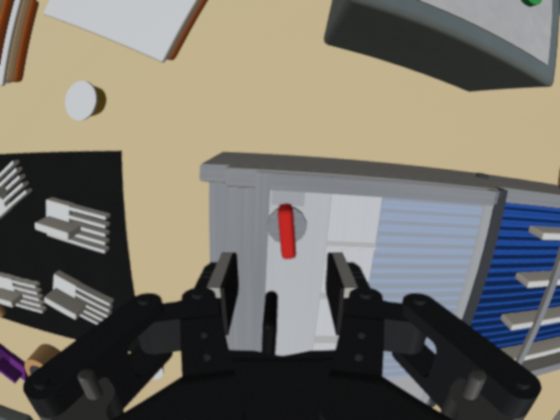

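```bash
python3 -m creep '[[0,0.0025,0.03,0,0,-0.06,0.45],[0,0,0.03,0,0,0,0.45],[0,0,0.008,0,0,0,0.45],[0,0,0,0,0,0,0.45],[0,0,0,0,0,0,0]]';  python3 -m creep '[[0,0,0,0,0,0,0],[0,0,0,0,0,0,0],[0,0,0,0,0,0,0],[0,0,0,0,0,-0.14,0],[0,0,0,0,0,-0.14,0]]'; python3 -m creep '[[0,0,0,0,0,-0.14,0],[0,0,0,0,0,-0.14,0],[0,0,0,0,0,-0.14,0],[0,0,0,0,0,-0.14,0],[0,0,0,0,0,-0.14,0]]';python3 -m creep '[[0,0,0,0,0,-0.14,0],[0,0,0,0,0,-0.14,0],[0,0,0,0,0,-0.14,0],[0,0,0,0,0,-0.06,0],[0,0,0,0,0,0,0]]';python3 -m creep '[[0,0,0,0,0,0,0.4],[0,0,0,0,0,0,0.4],[0,0,0,0,0,0,0.4]]';  python3 g.py 0.6503 -0.0828 0.127 0.05
python3 - <<'E'
from h import *
f=grab("wrist","w5");f=grab("top","t2")
E
```

```text
time: 6.65
tcp_pos: [0.6515, -0.0831, 0.1315]
tcp_rot: [3.129, 0.272, 0.002]
ft_force: [-0.2, -0.4, -0.2]
width: 0.293
time: 7.15
tcp_pos: [0.6516, -0.0824, 0.1323]
tcp_rot: [3.059, 0.714, 0.005]
ft_force: [-0.3, 3.7, 7.3]
width: 0.096
time: 7.65
tcp_pos: [0.6499, -0.0807, 0.1323]
tcp_rot: [-2.626, -1.719, -0.002]
ft_force: [-7.0, 7.7, 11.2]
width: 0.098
time: 8.15
tcp_pos: [0.6483, -0.0805, 0.1323]
tcp_rot: [-2.146, -2.288, 0.0]
ft_force: [-9.8, 6.8, 13.1]
width: 0.096
time: 8.45
tcp_pos: [0.6509, -0.0832, 0.1303]
tcp_rot: [2.151, 2.289, 0.0]
ft_force: [-0.1, -0.1, 0.2]
width: 0.4
shift tool mm [ 0.4 -0.6  3.3]
turn rad [0.    0.    0.012]
t 8.45 tcp [ 0.6509 -0.0832  0.1303] yaw_y 0.0619 q [-0.297  0.521  1.394 -0.     1.226 -0.359] w 0.4 F [-0.1 -0.1  0.2]
```

View pics/w5.png

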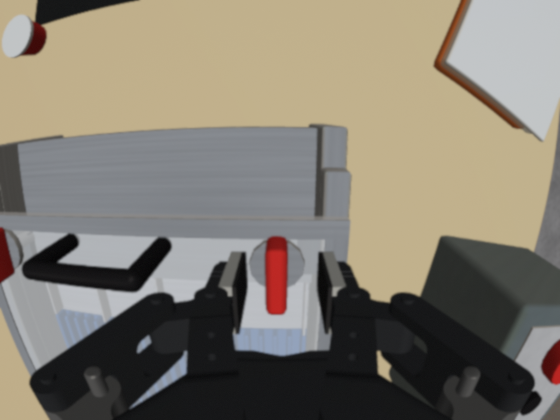

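```bash
python3 -m creep '[[0,0,-0.04,0,0,0,0.5],[0,0,-0.045,0,0,0.14,0.5],[0,0,0,0,0,0.14,0.5],[0,0,0,0,0,0.14,0.5],[0,0,0,0,0,0.14,0.5]]';  python3 -m creep '[[0,0,0,0,0,0.14,0.5],[0,0,0,0,0,0.14,0.5],[0,0,0,0,0,0.14,0.5],[0,0,0,0,0,0.14,0.5],[0,0,0,0,0,0.14,0.5]]'; python3 -m creep '[[0,0,0,0,0,0.14,0.5],[0,0,0,0,0,0.14,0.5],[-0.045,0,0,0,0,0.04,0.5],[-0.045,0,0,0,0,0,0.5],[0,0,0,0,0,0,0.5]]'; python3 g.py 0.5606 -0.0874 0.148 -1.518
python3 - <<'E'
from h import *
f=grab("wrist","w6")
g=load("w1"); print(atz(g,[[261.6,86]],0.167))
E
```

```text
time: 9.05
tcp_pos: [0.6509, -0.0832, 0.2157]
tcp_rot: [2.705, 1.597, 0.001]
ft_force: [0.5, 0.3, -0.3]
width: 0.499
time: 9.55
tcp_pos: [0.6508, -0.0832, 0.215]
tcp_rot: [-3.089, -0.573, 0.0]
ft_force: [0.1, 0.2, -0.7]
width: 0.497
time: 10.05
tcp_pos: [0.5545, -0.0885, 0.2134]
tcp_rot: [-3.138, -0.081, 0.013]
ft_force: [-0.9, -0.7, -0.3]
width: 0.498
shift tool mm [ 6.6 -0.6 65.4]
turn rad [-0.003  0.008 -0.001]
t 10.05 tcp [ 0.5545 -0.0885  0.2134] yaw_y -1.5189 q [-3.560e-01  2.970e-01  1.527e+00 -1.000e-03  1.326e+00  1.163e+00] w 0.498 F [-0.9 -0.7 -0.3]
[[ 0.55759901 -0.08041274  0.167     ]]
```

View pics/w6.png

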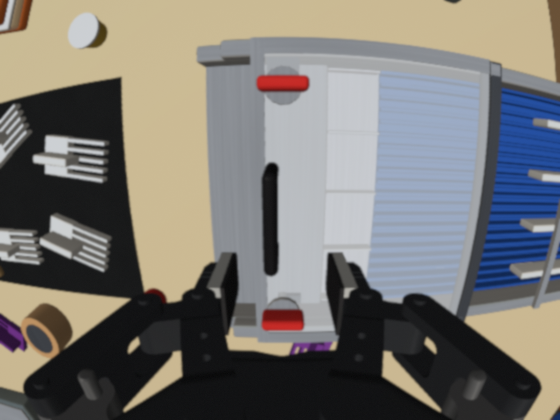

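```bash
python3 - <<'E'
from h import *
f=load("w6"); a=load("w1"); print(atz(f,[[271,219]],0.165),atz(f,[[271,166],[271,272]],0.165))
print(tri([(f,np.array([271,219.])),(a,np.array([261.6,86.]))]))
E
python3 g.py 0.56 -0.081 0.145 -1.518
```

```text
[[ 0.56417605 -0.08035015  0.165     ]] [[ 0.59704343 -0.07893875  0.165     ]
 [ 0.52757097 -0.08179673  0.165     ]]
(array([ 0.55928415, -0.07968238,  0.1502262 ]), [np.float64(0.5614232145256118), np.float64(0.5525008081349596)])
shift tool mm [ 2.4 -8.1 69.8]
turn rad [-0.001  0.002 -0.001]
t 10.1 tcp [ 0.5582 -0.0892  0.2148] yaw_y -1.5191 q [-0.356  0.299  1.521 -0.     1.324  1.163] w 0.504 F [ 0.3  0.4 -0.5]
```

```bash
python3 -m creep '[[0.002,-0.009,0.03,0,0,0,0.45],[0,0,0.035,0,0,0,0.45],[0,0,0.005,0,0,0,0.45],[0,0,0,0,0,0,0],[0,0,0,0,0,0,0]]';  python3 -m creep '[[0,0,0,0,0,0,0],[0,0,0,0,0,0,0]]'; python3 g.py 0.56 -0.081 0.145 -1.518
python3 - <<'E'
from h import *
f=grab("wrist","w7")
import numpy as np
th=np.arange(0,1.75,.1)+.257; Y=180.9*np.cos(th);Z=180.9*np.sin(th)
print(np.round(np.c_[-np.diff(Y),-np.diff(Z)],1).tolist())
E
```

```text
time: 10.6
tcp_pos: [0.564, -0.0808, 0.1468]
tcp_rot: [3.14, 0.083, 0.004]
ft_force: [-0.3, 8.2, 0.1]
width: 0.119
time: 10.8
tcp_pos: [0.564, -0.0804, 0.1469]
tcp_rot: [3.14, 0.083, 0.006]
ft_force: [2.4, 2.5, 0.9]
width: 0.089
shift tool mm [-4.   0.4  1.9]
turn rad [ 0.001 -0.004 -0.   ]
t 10.8 tcp [ 0.564  -0.0804  0.1469] yaw_y -1.5181 q [-3.380e-01  3.600e-01  1.609e+00  1.000e-03  1.169e+00  1.180e+00] w 0.089 F [2.4 2.5 0.9]
[[5.5, -17.2], [7.2, -16.6], [8.8, -15.8], [10.3, -14.9], [11.7, -13.7], [13.1, -12.5], [14.2, -11.1], [15.3, -9.7], [16.2, -8.1], [16.9, -6.4], [17.5, -4.7], [17.8, -2.9], [18.0, -1.2], [18.1, 0.7], [17.9, 2.5], [17.6, 4.2], [17.1, 6.0]]
```

View pics/w7.png

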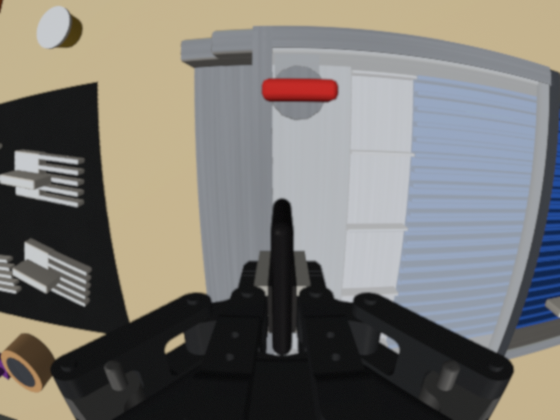

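```bash
python3 -m creep '[[0,0.0055,-0.0172,0,0,0,0],[0,0.0072,-0.0166,0,0,0,0],[0,0.0088,-0.0158,0,0,0,0],[0,0.0103,-0.0149,0,0,0,0],[0,0.0117,-0.0137,0,0,0,0]]';  python3 -m creep '[[0,0.0131,-0.0125,0,0,0,0],[0,0.0142,-0.0111,0,0,0,0],[0,0.0153,-0.0097,0,0,0,0],[0,0.0162,-0.0081,0,0,0,0],[0,0.0169,-0.0064,0,0,0,0]]'; python3 g.py 0.56 -0.081 0.145 -1.518
python3 - <<'E'
from h import *
f=grab("wrist","w8");f=grab("scene","s2")
E
```

```text
time: 11.35
tcp_pos: [0.5661, -0.1218, 0.2249]
tcp_rot: [-3.137, -0.084, -0.006]
ft_force: [6.6, 7.6, -3.5]
width: 0.091
time: 11.85
tcp_pos: [0.5701, -0.1972, 0.2755]
tcp_rot: [-3.138, -0.086, -0.01]
ft_force: [0.1, 8.0, 12.3]
width: 0.09
shift tool mm [  -4.6 -116.4  130.7]
turn rad [-0.002 -0.006  0.002]
t 11.85 tcp [ 0.5701 -0.1972  0.2755] yaw_y -1.5159 q [-0.521  0.328  1.331  0.005  1.478  0.995] w 0.09 F [ 0.1  8.  12.3]
```

View pics/s2.png

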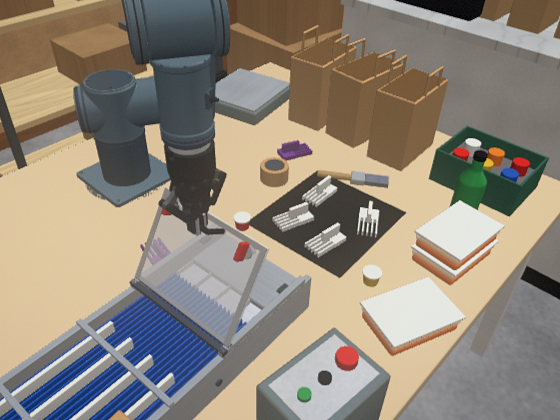

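View pics/w8.png

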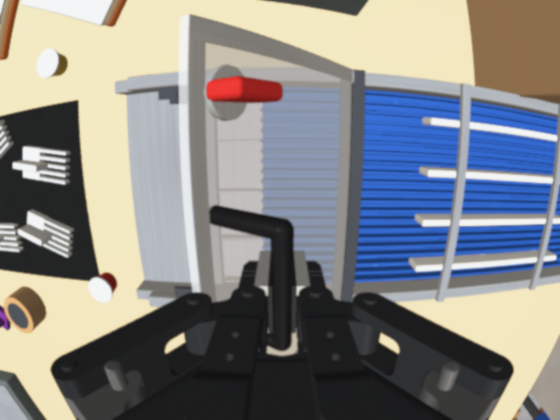

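```bash
python3 -m creep '[[0,0.0175,-0.0047,0,0,0,0],[0,0.0178,-0.0029,0,0,0,0],[0,0.018,-0.0012,0,0,0,0],[0,0.0181,0.0007,0,0,0,0],[0,0.0179,0.0025,0,0,0,0]]';  python3 g.py 0.56 -0.081 0.145 -1.518
python3 - <<'E'
from h import *
f=grab("wrist","w9");f=grab("scene","s3")
E
```

```text
time: 12.45
tcp_pos: [0.5749, -0.289, 0.2796]
tcp_rot: [3.139, 0.084, 0.008]
ft_force: [4.8, 2.1, 4.1]
width: 0.089
shift tool mm [  -4.4 -208.8  134.2]
turn rad [ 0.002 -0.005  0.001]
t 12.45 tcp [ 0.5749 -0.289   0.2796] yaw_y -1.5173 q [-0.64   0.402  1.214  0.002  1.52   0.877] w 0.089 F [4.8 2.1 4.1]
```

View pics/s3.png

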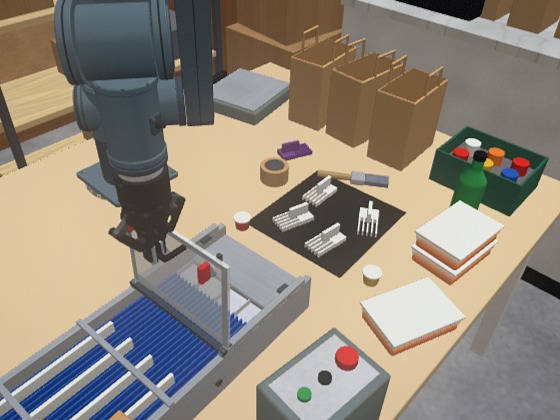

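View pics/w9.png

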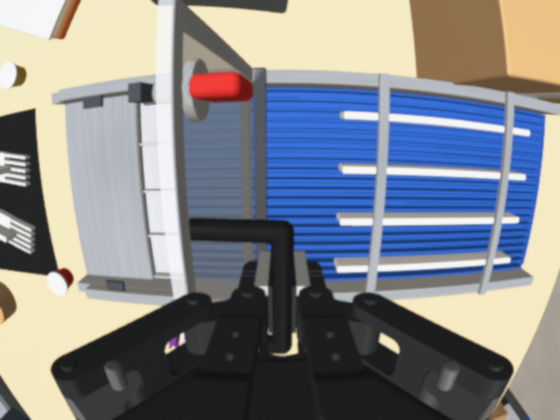

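```bash
python3 -m creep '[[0,0.0176,0.0042,0,0,0,0],[0,0.012,0.004,0,0,0,0],[0,0,0,0,0,0,0],[0,0,0,0,0,0,0.4],[0,0,0,0,0,0,0.4]]';  python3 g.py 0.56 -0.081 0.145 -1.518
python3 - <<'E'
from h import *
f=grab("wrist","w10");
E
```

```text
time: 13.05
tcp_pos: [0.5743, -0.3184, 0.2685]
tcp_rot: [-3.14, -0.082, 0.002]
ft_force: [-0.0, 0.2, -0.0]
width: 0.393
shift tool mm [  -1.7 -237.8  123.5]
turn rad [-0.     0.002 -0.   ]
t 13.05 tcp [ 0.5743 -0.3184  0.2685] yaw_y -1.5185 q [-6.750e-01  4.360e-01  1.189e+00 -1.000e-03  1.517e+00  8.430e-01] w 0.393 F [-0.   0.2 -0. ]
```

View pics/w10.png

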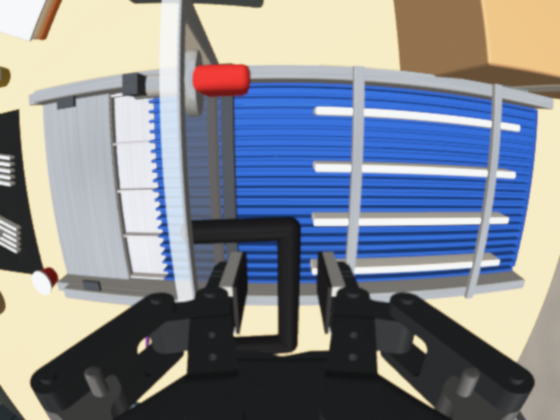

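```bash
python3 -m creep '[[0,0,-0.03,0,0,0,0.4],[0,0,-0.045,0,0,0,0.4],[-0.02,-0.01,-0.035,0,0,0,0.4],[-0.03,-0.035,0,0,0,0,0.4],[-0.03,-0.035,0,0,0,0,0.4]]'; python3 -m creep '[[0,-0.048,0,0,0,0,0.4],[0,-0.035,0,0,0,0,0.4],[0,0,0,0,0,0,0.4],[0,0,0,0,0,0,0.4]]';   python3 g.py 0.49 -0.16 0.3 -1.518
python3 - <<'E'
from h import *
f=grab("wrist","w11");grab("top","t3");grab("scene","s4")
E
```

```text
time: 13.6
tcp_pos: [0.4901, -0.2422, 0.3793]
tcp_rot: [3.139, 0.082, 0.001]
ft_force: [0.4, -0.4, 1.1]
width: 0.402
time: 14.0
tcp_pos: [0.4862, -0.159, 0.3791]
tcp_rot: [3.139, 0.086, 0.0]
ft_force: [-0.2, -0.6, 0.9]
width: 0.398
shift tool mm [ 3.7  1.1 79.1]
turn rad [ 0.001 -0.     0.002]
t 14.0 tcp [ 0.4862 -0.159   0.3791] yaw_y -1.5162 q [-5.340e-01  1.300e-01  1.342e+00 -1.000e-03  1.668e+00  9.820e-01] w 0.398 F [-0.2 -0.6  0.9]
```

View pics/w11.png

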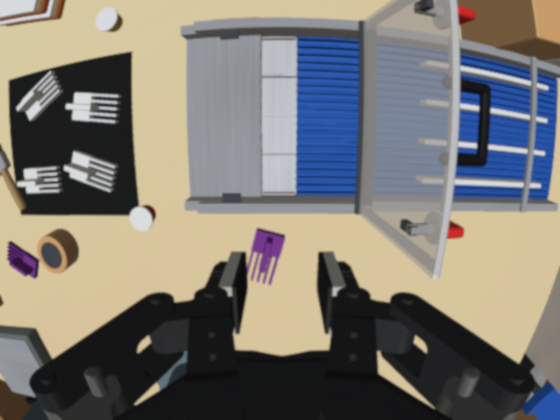

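View pics/t3.png

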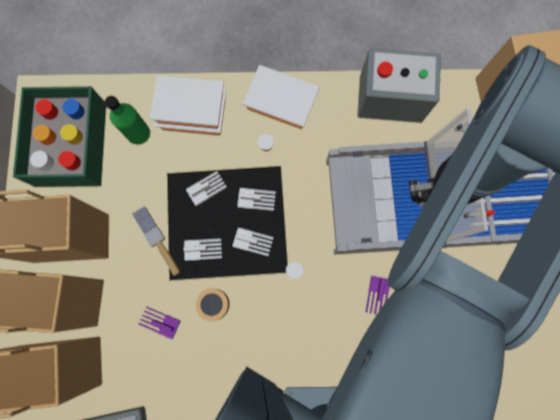

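View pics/s4.png

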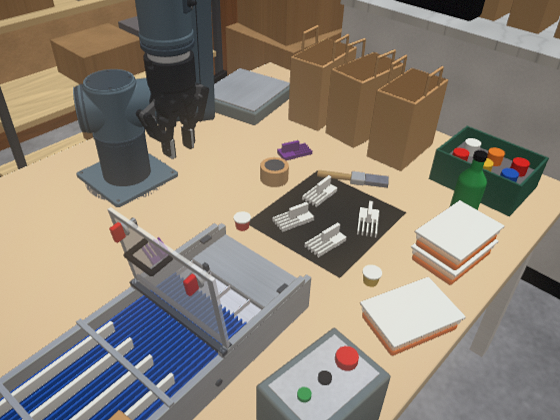

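Run:
```python
from h import *
f=load("w11"); cv2.imwrite("pics/w11c.png",cv2.resize(f["pixels"][15:215,180:380,::-1],None,fx=3,fy=3,interpolation=cv2.INTER_CUBIC))
print(atz(f,[[261,76],[296,76],[261,115],[296,115],[262,154],[296,154]],0.075))
```

```text
[[ 0.61523683 -0.12358904  0.075     ]
 [ 0.61765805 -0.17070219  0.075     ]
 [ 0.56132777 -0.12634227  0.075     ]
 [ 0.56379244 -0.17371557  0.075     ]
 [ 0.50763004 -0.1301929   0.075     ]
 [ 0.5100973  -0.17690704  0.075     ]]
```

View pics/w11c.png

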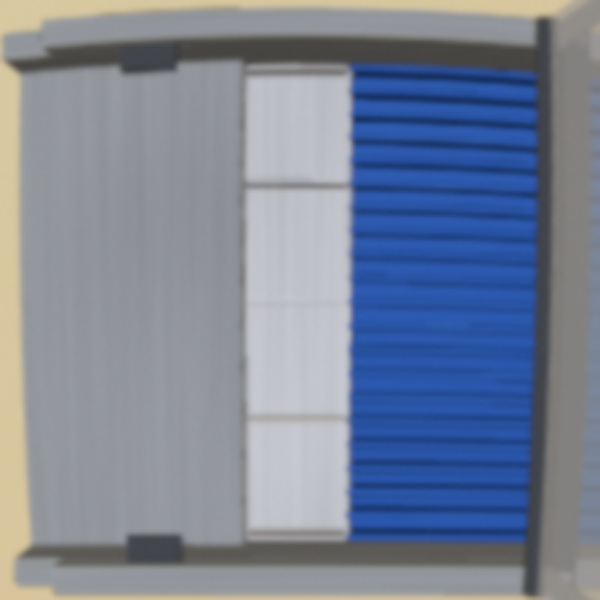

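```bash
python3 - <<'E'
from h import *
f=load("t3")
print(atz(f,[[206,188],[257,199],[203,249],[253,241],[167,170],[285,278],[295,270],[266,142],[211,304]],0.02).round(3).tolist())
E
python3 g.py 0.5 0.2 0.3 0.05;python3 g.py 0.5 0.2 0.3 -1.518
```

```text
[[0.607, 0.303, 0.02], [0.576, 0.168, 0.02], [0.446, 0.308, 0.02], [0.465, 0.179, 0.02], [0.658, 0.408, 0.02], [0.37, 0.098, 0.02], [0.39, 0.072, 0.02], [0.733, 0.144, 0.02], [0.307, 0.285, 0.02]]
shift tool mm [  32.2 -359.4   78.2]
turn rad [-1.000e-03  1.000e-03 -1.569e+00]
t 14.15 tcp [ 0.4866 -0.1606  0.3783] yaw_y -1.5189 q [-5.360e-01  1.330e-01  1.341e+00 -1.000e-03  1.668e+00  9.820e-01] w 0.399 F [ 0.7 -0.9 -0.7]
shift tool mm [  32.2 -359.4   78.2]
turn rad [ 0.     0.001 -0.001]
t 14.15 tcp [ 0.4866 -0.1606  0.3783] yaw_y -1.5189 q [-5.360e-01  1.330e-01  1.341e+00 -1.000e-03  1.668e+00  9.820e-01] w 0.399 F [ 0.7 -0.9 -0.7]
```

```bash
python3 -m creep '[[0.005,-0.048,0,0,0,0,0.4],[0.005,-0.048,0.01,0,0,0,0.4],[0.005,-0.048,0.01,0,0,0,0.4],[0.005,-0.048,0.01,0,0,0,0.4],[0.005,-0.048,0.01,0,0,0,0.4]]'; python3 -m creep '[[0.005,-0.048,0,0,0,-0.145,0.4],[0,0,0,0,0,-0.145,0.4],[0,0,0,0,0,-0.145,0.4],[0,0,0,0,0,-0.145,0.4],[0,0,0,0,0,-0.145,0.4]]';python3 -m creep '[[0,0,0,0,0,-0.145,0.5],[0,0,0,0,0,-0.145,0.5],[0,0,0,0,0,-0.145,0.5],[0,0,0,0,0,-0.145,0.5],[0,0,0,0,0,-0.145,0.5]]'; python3 -m creep '[[0,0,0,0,0,-0.12,0.5],[0,0,0,0,0,0,0.5],[0,0,0,0,0,0,0.5]]';   python3 g.py 0.49 0.14 0.34 0.053
python3 - <<'E'
from h import *
f=grab("wrist","w12")
E
```

```text
time: 14.65
tcp_pos: [0.4993, 0.082, 0.3379]
tcp_rot: [3.14, 0.08, -0.001]
ft_force: [0.2, -0.3, -0.1]
width: 0.399
time: 15.15
tcp_pos: [0.502, 0.1288, 0.338]
tcp_rot: [-2.904, -1.198, 0.002]
ft_force: [0.2, 0.2, -0.5]
width: 0.398
time: 15.65
tcp_pos: [0.5021, 0.1284, 0.338]
tcp_rot: [-2.291, -2.149, 0.002]
ft_force: [0.5, -0.2, 0.4]
width: 0.502
time: 15.95
tcp_pos: [0.5018, 0.1288, 0.3382]
tcp_rot: [-2.168, -2.273, 0.001]
ft_force: [-0.6, 0.3, -0.1]
width: 0.499
shift tool mm [ 11.7 -11.3  -1.7]
turn rad [-0.001  0.    -0.005]
t 15.95 tcp [0.5018 0.1288 0.3382] yaw_y 0.0475 q [ 0.036  0.151  1.414 -0.     1.578 -0.012] w 0.499 F [-0.6  0.3 -0.1]
```

View pics/w12.png

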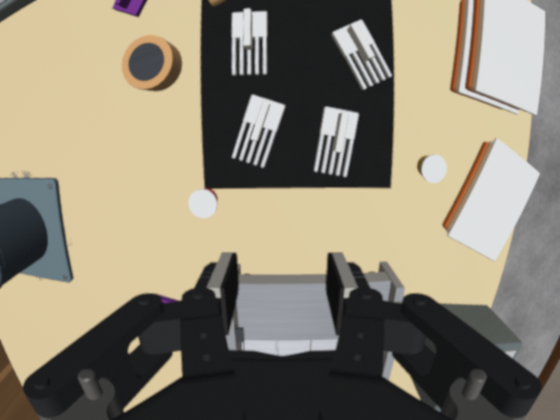

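Run:
```python
from h import *
f=load("w12"); cv2.imwrite("pics/w12c.png",cv2.resize(f["pixels"][0:190,205:395,::-1],None,fx=4,fy=3.15*4/3.15,interpolation=cv2.INTER_CUBIC)[:600*2])
im=cv2.resize(f["pixels"][85:185,215:375,::-1],None,fx=5,fy=5,interpolation=cv2.INTER_CUBIC); cv2.imwrite("pics/w12d.png",im)
```

```text
(no output)
```

View pics/w12d.png

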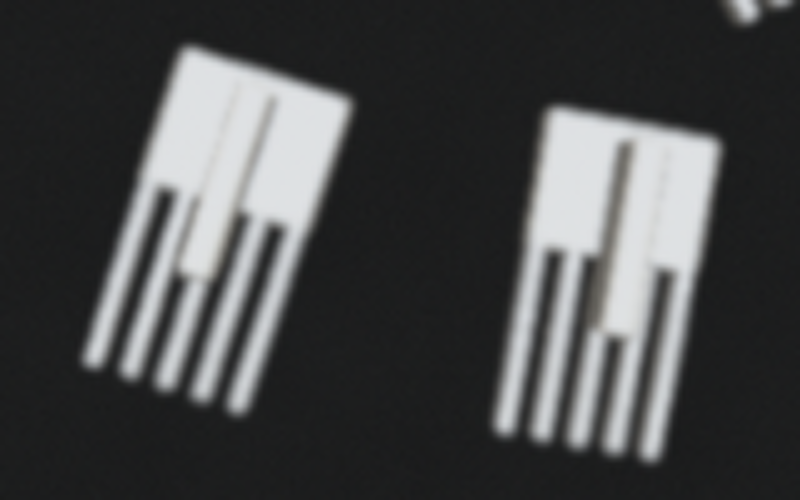

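```bash
cat > fit.py <<'E'
from h import *
from scipy.optimize import minimize
def prism(x0,x1,y0,y1,z0,z1): return np.array([[x,y,z] for x in(x0,x1) for y in(y0,y1) for z in(z0,z1)],float)
# origin = fin point; underside at -29mm
P=[prism(-25,25,-7.5,32.5,-29,-15)]+[prism(k*11-2,k*11+2,-62.5,-7,-29,-15) for k in range(-2,3)]+[prism(-5,5,-27.5,27.5,-15,15)]
P=[p/1000 for p in P]
def world(p,x,y,z,yaw):
    c,s=np.cos(yaw),np.sin(yaw); return p@np.array([[c,s,0],[-s,c,0],[0,0,1]])+[x,y,z]
def render(f,pose,box,S=4):
    x0,y0,x1,y1=box; m=np.zeros(((y1-y0)*S,(x1-x0)*S),np.uint8)
    for p in P:
        uv=(proj(f,world(p,*pose))-[x0-.5,y0-.5])*S-.5
        h=cv2.convexHull((uv*16).astype(np.int32)); cv2.fillConvexPoly(m,h,255,cv2.LINE_AA,4)
    return cv2.resize(m,(x1-x0,y1-y0),interpolation=cv2.INTER_AREA).astype(float)/255
def obs(f,box,lo=60,hi=190):
    x0,y0,x1,y1=box; g=f["pixels"][y0:y1,x0:x1].min(2).astype(float); return np.clip((g-lo)/(hi-lo),0,1)
def fit(views,p0,zfree=False,thr=(60,160)):
    # views: list of f ; p0=(x,y,z,yaw)
    V=[]
    for f in views:
        uv=np.vstack([proj(f,world(p,*p0)) for p in P]); a=np.floor(uv.min(0)-10).astype(int);b=np.ceil(uv.max(0)+10).astype(int)
        a=np.maximum(a,0); b=np.minimum(b,[560,420]); box=(a[0],a[1],b[0],b[1]); V.append((f,box,cv2.GaussianBlur(obs(f,box,*thr),(0,0),1)))
    def cost(q):
        pose=(p0[0]+q[0]/100,p0[1]+q[1]/100,p0[2]+(q[3]/100 if zfree else 0),p0[3]+q[2]/10)
        return sum(((cv2.GaussianBlur(render(f,pose,b),(0,0),1)-o)**2).sum()/o.sum() for f,b,o in V)
    n=4 if zfree else 3; best=None
    for sc in(1,.3):
        q0=np.zeros(n) if best is None else best.x
        sim=np.vstack([q0]+[q0+sc*np.eye(n)[i] for i in range(n)])
        best=minimize(cost,q0,method="Nelder-Mead",options=dict(initial_simplex=sim,xatol=1e-3,fatol=1e-5,maxiter=400))
    q=best.x
    return (p0[0]+q[0]/100,p0[1]+q[1]/100,p0[2]+(q[3]/100 if zfree else 0),p0[3]+q[2]/10),best.fun
E
python3 - <<'E'
from fit import *
w=load("w12"); t=load("t1"); s=load("s1")
def yw(a,b): # back mid px, finger mid px -> yaw
    A=atz(w,[a,b],0.01); d=A[0]-A[1]; return np.arctan2(-d[0],d[1]),A.mean(0)
for n,a,b in(("D",(268,100),(248,163)),("B",(342,109),(330,175)),("C",(249,10),(249,74)),("A",(347,25),(375,85))):
    y0,c=yw(a,b); p0=(c[0],c[1],0.030,y0)
    p,e=fit([w],p0); p2,e2=fit([w],p,True); p3,e3=fit([t],p,False); p4,e4=fit([w,s,t],p,True)
    for q,ee in((p,e),(p2,e2),(p3,e3),(p4,e4)): print(n,np.round(q,4),round(ee,3))
E
```

```text
D [ 0.4691  0.1962  0.03   -0.2824] 0.011
D [ 0.4695  0.1962  0.0366 -0.2829] 0.008
D [ 0.4698  0.1952  0.03   -0.2736] 0.004
D [ 0.4694  0.1959  0.0321 -0.2834] 0.491
B [ 0.5809  0.1871  0.03   -0.1105] 0.229
B [ 0.5805  0.1872  0.0321 -0.1097] 0.01
B [ 0.5814  0.1865  0.03   -0.1134] 0.055
B [ 0.5806  0.1869  0.0314 -0.1094] 0.435
C [0.4456 0.327  0.03   0.0439] 0.013
C [0.4456 0.327  0.03   0.0439] 0.013
C [0.4466 0.3258 0.03   0.0535] 0.009
C [0.4459 0.3262 0.0317 0.0456] 0.558
A [0.6034 0.3196 0.03   0.5501] 0.358
A [0.6045 0.3209 0.0246 0.5503] 0.331
A [0.603  0.3187 0.03   0.5549] 0.446
A [0.6032 0.3193 0.0304 0.5462] 1.209
```

```bash
python3 g.py 0.4693 0.196 0.02 -0.283; python3 -m creep '[[0.033,-0.018,0.04,0,0,0,0.5],[0.033,-0.018,0.04,0,0,0.11,0.5],[0,0,0.05,0,0,0.11,0.5],[0,0,0.05,0,0,0.11,0.5],[0,0,0.03,0,0,0,0.5]]'; python3 -m creep '[[0,0,0,0,0,0,0.5],[0,0,0,0,0,0,0.5]]'
python3 - <<'E'
from fit import *
w=grab("wrist","w13")
p,e=fit([w],(0.4693,0.196,0.031,-0.283)); print(p,e);p,e=fit([w],p,True); print(p,e)
E
python3 g.py 0.4693 0.196 0.02 -0.283
```

```text
shift tool mm [ 68.5 -28.9 318.3]
turn rad [-0.001  0.     0.331]
t 16.0 tcp [0.5017 0.129  0.3383] yaw_y 0.0482 q [ 0.036  0.15   1.414 -0.     1.578 -0.012] w 0.499 F [ 0.1 -0.2 -0.1]
time: 16.5
tcp_pos: [0.4632, 0.1877, 0.1324]
tcp_rot: [-2.511, -1.885, 0.006]
ft_force: [0.2, 0.1, 0.1]
width: 0.498
time: 16.7
tcp_pos: [0.4659, 0.1878, 0.1364]
tcp_rot: [-2.509, -1.891, 0.0]
ft_force: [0.1, -0.8, 0.4]
width: 0.5
(np.float64(0.4691763214842184), np.float64(0.196269375958376), 0.031, np.float64(-0.27981891814724325)) 0.008449769630162383
(np.float64(0.46925629920216666), np.float64(0.1965894892382343), np.float64(0.03238448922670994), np.float64(-0.2796163674648268)) 0.007730374628777361
shift tool mm [  8.3  -0.2 117.5]
turn rad [ 0.002 -0.001  0.004]
t 16.75 tcp [0.4669 0.188  0.1375] yaw_y -0.2789 q [ 0.161  0.26   1.78  -0.     1.099  0.44 ] w 0.501 F [ 0.1 -0.6  1.2]
```

View pics/w13.png

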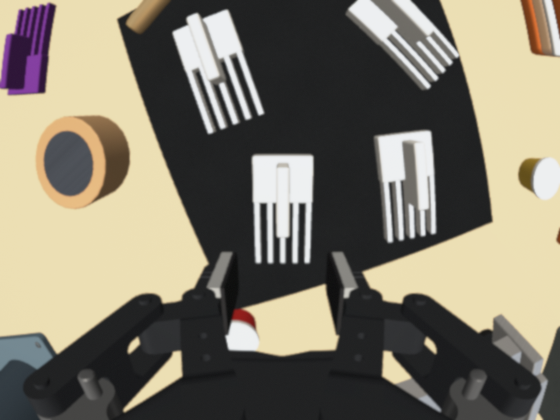

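```bash
python3 -m creep '[[0.0085,0,0.04,0,0,0,0.45],[0,0,0.04,0,0,0,0.4],[0,0,0.025,0,0,0,0.4],[0,0,0.012,0,0,0,0.4],[0,0,0,0,0,0,0.4]]'; python3 g.py 0.4693 0.1963 0.02 -0.283
```

```text
time: 17.25
tcp_pos: [0.4685, 0.1961, 0.0192]
tcp_rot: [2.508, 1.892, 0.001]
ft_force: [-0.6, 0.1, -0.3]
width: 0.402
shift tool mm [ 0.4  0.7 -0.8]
turn rad [ 0.    -0.     0.005]
t 17.25 tcp [0.4685 0.1961 0.0192] yaw_y -0.2784 q [0.176 0.432 1.885 0.    0.823 0.455] w 0.402 F [-0.6  0.1 -0.3]
```

```bash
python3 -m creep '[[0,0,-0.001,0,0,0,0],[0,0,0,0,0,0,0],[0,0,0,0,0,0,0],[0,0,0,0,0,0,0],[0,0,0,0,0,0,0]]'; python3 -m creep '[[0,0,-0.02,0,0,0,0],[0,0,-0.03,0,0,0,0],[0,0,-0.04,0,0,0,0],[0,0,-0.04,0,0,0,0],[0,0,-0.02,0,0,0,0]]'; python3 g.py 0.5626 -0.16 0.2 0.053;  python3 - <<'E'
from fit import *
w=grab("wrist","w14")
E
```

```text
time: 17.75
tcp_pos: [0.4699, 0.1964, 0.0221]
tcp_rot: [2.506, 1.891, 0.007]
ft_force: [1.1, -0.0, 7.5]
width: 0.1
time: 18.25
tcp_pos: [0.4695, 0.1965, 0.1746]
tcp_rot: [2.505, 1.891, 0.01]
ft_force: [-0.1, -0.2, -0.4]
width: 0.102
shift tool mm [-317.2  187.5  -25.3]
turn rad [ 0.007 -0.002 -0.331]
t 18.25 tcp [0.4695 0.1965 0.1746] yaw_y -0.2779 q [0.177 0.228 1.722 0.    1.185 0.455] w 0.102 F [-0.1 -0.2 -0.4]
```

View pics/w14.png

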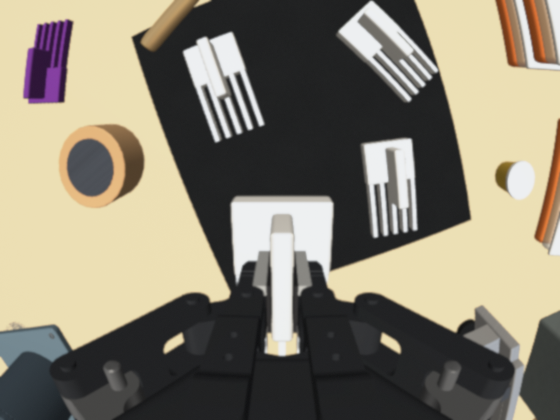

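```bash
python3 -m creep '[[-0.04,0,-0.01,0,0,-0.11,0],[0,0,0,0,0,-0.11,0],[0,0,0,0,0,-0.11,0],[0,0,0,0,0,0,0]]'; python3 g.py 0.5358 -0.1639 0.15 0.053
```

```text
time: 18.7
tcp_pos: [0.4566, 0.1573, 0.18]
tcp_rot: [2.162, 2.279, 0.001]
ft_force: [-0.0, -0.4, -0.4]
width: 0.103
shift tool mm [-325.    62.3   30. ]
turn rad [ 0.    -0.    -0.001]
t 18.7 tcp [0.4566 0.1573 0.18  ] yaw_y 0.0524 q [0.1   0.181 1.768 0.    1.192 0.048] w 0.103 F [-0.  -0.4 -0.4]
```

```bash
python3 -m creep '[[-0.046,0.009,0,0,0,0,0],[-0.046,0.009,0,0,0,0,0],[-0.046,0.009,0,0,0,0,0],[-0.046,0.009,0,0,0,0,0],[-0.046,0.009,0,0,0,0,0]]';python3 -m creep '[[-0.046,0.009,0.01,0,0,0,0],[-0.046,0.008,0.015,0,0,0,0],[-0.003,0,0.005,0,0,0,0],[0,0,0,0,0,0,0],[0,0,0,0,0,0,0]]'; python3 g.py 0.5358 -0.1639 0.15 0.053;  python3 - <<'E'
from fit import *
w=grab("wrist","w15");grab("scene","s5")
E
```

```text
time: 19.2
tcp_pos: [0.5138, -0.0713, 0.1798]
tcp_rot: [2.166, 2.275, 0.0]
ft_force: [1.0, 0.4, -0.3]
width: 0.103
time: 19.7
tcp_pos: [0.5352, -0.1627, 0.1496]
tcp_rot: [-2.163, -2.276, -0.0]
ft_force: [-0.0, 0.1, -1.6]
width: 0.102
shift tool mm [-1.3  0.6 -0.4]
turn rad [-0.001 -0.001 -0.002]
t 19.7 tcp [ 0.5352 -0.1627  0.1496] yaw_y 0.0509 q [-4.950e-01  3.430e-01  1.627e+00  1.000e-03  1.173e+00 -5.460e-01] w 0.102 F [-0.   0.1 -1.6]
```

View pics/w15.png

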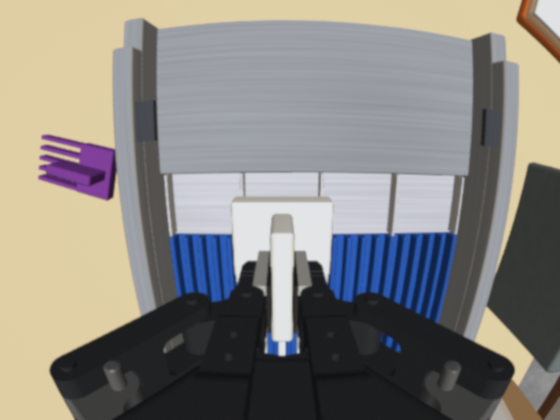

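View pics/s5.png

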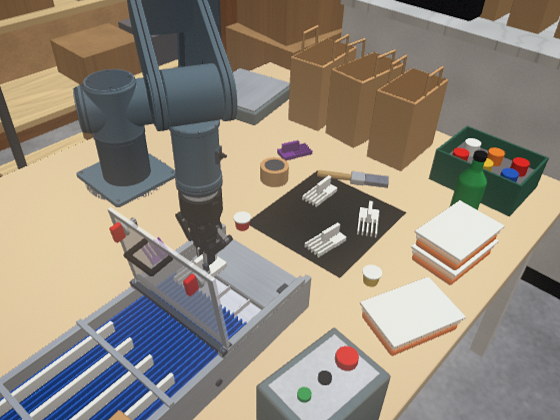

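Run:
```python
from h import *
f=load("w15"); cv2.imwrite("pics/w15c.png",cv2.resize(f["pixels"][160:260,155:480,::-1],None,fx=2.46,fy=5,interpolation=cv2.INTER_CUBIC))
g=f["pixels"].min(2).astype(int)
for row in(185,200,225): print(row,g[row,155:480].tolist())
```

```text
185 [78, 78, 78, 79, 78, 78, 78, 79, 93, 134, 180, 187, 157, 119, 102, 100, 107, 134, 170, 194, 202, 202, 202, 203, 203, 203, 203, 204, 204, 204, 204, 204, 204, 204, 204, 204, 204, 204, 204, 204, 205, 205, 205, 206, 206, 205, 206, 206, 205, 205, 206, 205, 206, 205, 205, 206, 205, 206, 206, 206, 206, 206, 206, 206, 206, 206, 206, 206, 206, 206, 207, 206, 206, 207, 207, 206, 207, 206, 206, 206, 207, 206, 206, 202, 195, 193, 194, 179, 149, 146, 174, 197, 205, 206, 206, 206, 206, 206, 205, 206, 206, 205, 205, 205, 206, 205, 205, 205, 205, 205, 205, 205, 205, 205, 205, 204, 205, 204, 205, 204, 204, 204, 204, 204, 203, 204, 204, 204, 204, 203, 203, 203, 203, 203, 203, 203, 203, 203, 203, 203, 203, 202, 202, 202, 202, 202, 202, 202, 202, 202, 202, 202, 202, 202, 201, 202, 202, 202, 202, 202, 202, 200, 184, 148, 122, 150, 187, 197, 193, 196, 200, 200, 201, 201, 201, 201, 201, 200, 200, 200, 201, 201, 200, 200, 201, 201, 200, 201, 200, 200, 200, 200, 200, 199, 199, 199, 199, 199, 199, 199, 199, 199, 199, 199, 199, 199, 199, 199, 200, 199, 198, 198, 198, 198, 198, 198, 198, 198, 198, 198, 198,
[... 2981 characters left out ...]
06, 207, 207, 207, 207, 207, 207, 207, 207, 207, 206, 207, 207, 207, 207, 207, 207, 207, 207, 207, 207, 207, 207, 207, 207, 207, 207, 207, 207, 207, 207, 208, 207, 207, 207, 207, 208, 207, 207, 207, 207, 207, 206, 207, 206, 206, 206, 206, 206, 206, 205, 201, 182, 146, 110, 93, 93, 106, 141, 181, 200, 205, 205, 205, 205, 205, 205, 204, 205, 205, 204, 204, 204, 204, 204, 203, 204, 204, 204, 203, 203, 204, 203, 203, 202, 202, 202, 202, 202, 202, 202, 202, 201, 202, 201, 201, 201, 201, 201, 201, 201, 200, 201, 201, 200, 200, 201, 201, 201, 201, 200, 201, 199, 185, 151, 111, 94, 92, 91, 93, 99, 126, 164, 169, 132, 89, 72, 70, 72, 71, 71, 72, 71, 71, 71, 70, 71, 71, 71, 71, 71, 71, 72, 73, 78, 82]
```

View pics/w15c.png

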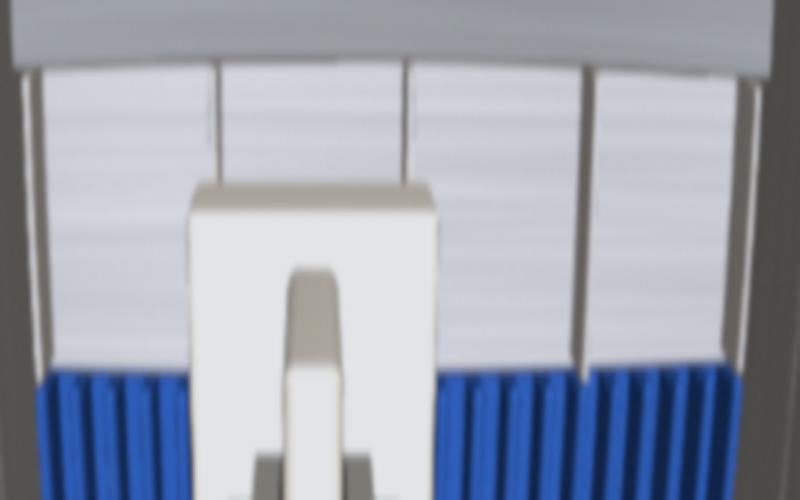

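Run:
```python
from h import *
f=load("w15"); g=f["pixels"].min(2).astype(int)
for row in(185,200,225):
    L=160+np.argmax(g[row,160:172]); R=445+np.argmax(g[row,445:0+475]*(np.arange(445,475)>452)) 
    # subpixel
    def sub(c):
        a,b,d=g[row,c-1],g[row,c],g[row,c+1]; return c+0.5*(a-d)/(a-2*b+d)
    seg=g[row,455:475]; 
    R=[c for c in range(450,472) if g[row,c]>g[row,c-1] and g[row,c]>=g[row,c+1] and 130<g[row,c]<185]
    print(row,sub(L),[sub(c) for c in R])
    l=sub(L);rr=sub(R[-1]); A=atz(f,[[l,row],[rr,row]],0.075); print(A.round(4).tolist(),np.linalg.norm(A[0]-A[1]),"mid",A.mean(0).round(4),"ang",np.arctan2(*(A[1]-A[0])[[1,0]]))
# edge between ledge and ribs
cols=list(range(176,230,4))+list(range(336,386,4))+list(range(396,450,4)); pts=[]
for c in cols:
    col=f["pixels"][220:250,c,0].astype(float); k=np.argmax(-np.diff(col)); pts.append((c,220+k+.5))
A=atz(f,pts,0.075); print(np.polyfit(A[:,0],A[:,1],1), np.interp(0.56,A[:,0],A[:,1]))
print(np.round(A[:,1],4))
```

```text
185 165.6891891891892 [np.float64(462.0111111111111)]
[[0.4519, -0.1395, 0.075], [0.6709, -0.1272, 0.075]] 0.21933357364341147 mid [ 0.5614 -0.1333  0.075 ] ang 0.05610470075262695
200 166.9878048780488 [np.float64(460.15909090909093)]
[[0.4525, -0.1505, 0.075], [0.6715, -0.1389, 0.075]] 0.21928974039832452 mid [ 0.562  -0.1447  0.075 ] ang 0.052741026990300637
225 169.52439024390245 [np.float64(456.6190476190476)]
[[0.4535, -0.1694, 0.075], [0.6726, -0.1591, 0.075]] 0.21928477454576734 mid [ 0.563  -0.1642  0.075 ] ang 0.04711713973225253
[ 0.05070744 -0.19875072] -0.17027226873603657
[-0.1757 -0.1755 -0.1753 -0.1751 -0.1749 -0.1747 -0.1745 -0.1744 -0.1742
 -0.174  -0.1738 -0.1736 -0.1734 -0.174  -0.1694 -0.1692 -0.1691 -0.169
 -0.1689 -0.1688 -0.1686 -0.1685 -0.1684 -0.1683 -0.1682 -0.1681 -0.168
 -0.1669 -0.1675 -0.1666 -0.1665 -0.1664 -0.1663 -0.1662 -0.1661 -0.166
 -0.1659 -0.1658 -0.1657 -0.1648 -0.1655]
```

```bash
python3 g.py 0.5364 -0.1649 0.102 0.052; python3 -m creep '[[-0.0021,0.0012,0.02,0,0,0,0],[0,0,0.02,0,0,0,0],[0,0,0.007,0,0,0,0],[0,0,0,0,0,0,0],[0,0,0,0,0,0,0]]';python3 g.py 0.5364 -0.1649 0.102 0.052
python3 - <<'E'
from h import *
f=grab("wrist","w16"); cv2.imwrite("pics/w16c.png",cv2.resize(f["pixels"][150:310,130:450,::-1],None,fx=2.5,fy=2.5,interpolation=cv2.INTER_CUBIC))
E
```

```text
shift tool mm [-2.6  0.6 48.3]
turn rad [ 0.    -0.     0.001]
t 19.8 tcp [ 0.5356 -0.1623  0.1503] yaw_y 0.0528 q [-0.494  0.342  1.627  0.     1.172 -0.547] w 0.104 F [ 0.1 -0.1 -1.5]
time: 20.3
tcp_pos: [0.5374, -0.1654, 0.1038]
tcp_rot: [2.161, 2.278, 0.001]
ft_force: [0.2, -0.4, -1.0]
width: 0.101
shift tool mm [ 0.6 -1.   1.8]
turn rad [0.001 0.001 0.001]
t 20.3 tcp [ 0.5374 -0.1654  0.1038] yaw_y 0.0528 q [-0.497  0.395  1.675  0.     1.07  -0.55 ] w 0.101 F [ 0.2 -0.4 -1. ]
```

View pics/w16c.png

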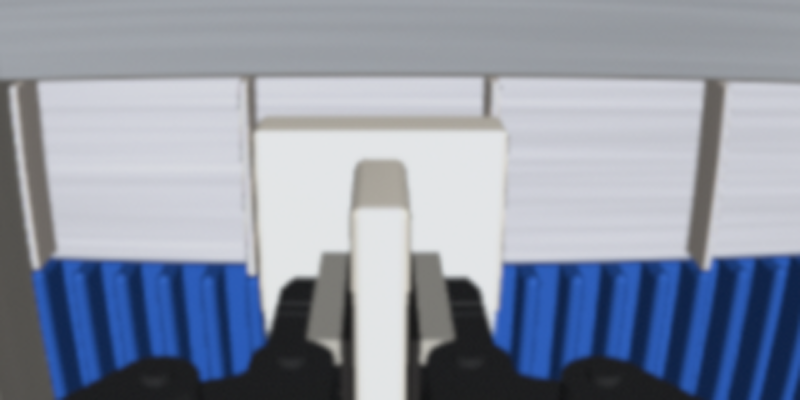

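Run:
```python
from h import *
f=load("w16"); T=np.eye(4); 
g=f["pixels"].min(2).astype(int)
for row in (188,195,199,204,210): print(row,"L",g[row,222:240].tolist(),"R",g[row,318:338].tolist())
def w(u,row,z): return atz(f,[[u,row]],z)[0]
yv=np.array([np.cos(.0528),np.sin(.0528),0]); o=tool()[:3,3]
for u,row,z in((228.8,192,.075),(326.8,192,.075),(232.8,204,.1005),(331.6,204,.1005)):
    X=w(u,row,z); print(X.round(4),"tool y",((X-o)@yv*1e3).round(2))
print(o)
```

```text
188 L [209, 207, 200, 191, 198, 201, 179, 133, 110, 129, 166, 196, 206, 209, 209, 209, 209, 208] R [206, 205, 205, 203, 187, 150, 112, 112, 151, 188, 206, 210, 208, 206, 205, 205, 205, 205, 205, 205]
195 L [207, 206, 206, 206, 206, 203, 186, 146, 114, 123, 158, 191, 203, 203, 200, 199, 199, 198] R [194, 194, 194, 192, 178, 146, 118, 128, 163, 189, 199, 199, 200, 200, 200, 200, 200, 200, 200, 200]
199 L [210, 210, 209, 208, 206, 202, 188, 154, 117, 112, 130, 148, 154, 155, 155, 155, 155, 156] R [156, 156, 157, 156, 156, 156, 156, 156, 156, 156, 157, 161, 177, 194, 203, 205, 206, 206, 205, 206]
204 L [209, 208, 208, 203, 199, 202, 196, 170, 145, 167, 205, 222, 225, 226, 226, 226, 226, 226] R [226, 226, 226, 226, 226, 226, 226, 226, 226, 226, 226, 226, 225, 221, 208, 195, 195, 200, 200, 200]
210 L [210, 210, 209, 201, 196, 200, 200, 175, 142, 158, 198, 221, 225, 226, 227, 227, 227, 227] R [227, 227, 227, 227, 227, 227, 227, 227, 227, 227, 227, 226, 225, 220, 208, 200, 204, 209, 209, 209]
[ 0.5076 -0.1348  0.075 ] tool y -28.3
[ 0.5609 -0.132   0.075 ] tool y 25.04
[ 0.5136 -0.1344  0.1005] tool y -22.37
[ 0.5597 -0.132   0.1005] tool y 23.85
[ 0.53762021 -0.16567124  0.10402378]
```

```bash
cat >> h.py <<'E'
def intool(f,uv,zt):
    """pixel -> tool coords on plane tool z = zt"""
    g=dict(f); A=f["T_tool_cam"]; g["R"]=A[:3,:3].T; g["t"]=-A[:3,:3].T@A[:3,3]; return atz(g,uv,zt)
E
python3 - <<'E'
from h import *
f=load("w16"); tz=0.104
print(-f["R"].T@f["t"])
print("seat",intool(f,[[228.8,192],[326.8,192]],tz-.075).round(4))
for zt in(.005,.012): print("comb",intool(f,[[231.5,204],[332.0,204]],zt).round(4))
f=load("w15"); 
print("seat w15",intool(f,[[247,190],[319-1.5,190]],.150-.075).round(4))
E
```

```text
[ 0.5342359  -0.09411106  0.24630909]
seat [[ 0.0321 -0.0282  0.029 ]
 [ 0.0321  0.0252  0.029 ]]
comb [[ 0.0318 -0.0231  0.005 ]
 [ 0.0317  0.0245  0.005 ]]
comb [[ 0.0299 -0.0242  0.012 ]
 [ 0.0299  0.0256  0.012 ]]
seat w15 [[ 0.023  -0.0232  0.075 ]
 [ 0.0229  0.0253  0.075 ]]
```

Run:
```python
from h import *
for n in("w1","w13","w15","w16"):
    f=load(n); print(n,f["fx"],f["cx"],f["cy"],f["T_tool_cam"].round(5).tolist())
```

```text
w1 325.19226210127806 281.73748157722287 210.32984845357223 [[-0.00073, -0.96079, -0.27726, 0.07109], [1.0, -0.00083, 0.00025, -0.00092], [-0.00047, -0.27726, 0.96079, -0.14256], [0.0, 0.0, 0.0, 1.0]]
w13 325.19226210127806 281.73748157722287 210.32984845357223 [[-0.00073, -0.96069, -0.27764, 0.07147], [1.0, -0.00073, -0.00013, 0.00038], [-8e-05, -0.27764, 0.96069, -0.14256], [0.0, 0.0, 0.0, 1.0]]
w15 325.19226210127806 281.73748157722287 210.32984845357223 [[-0.00073, -0.96069, -0.27764, 0.07128], [1.0, -0.00068, -0.00028, 0.00072], [8e-05, -0.27764, 0.96069, -0.14256], [0.0, 0.0, 0.0, 1.0]]
w16 325.19226210127806 281.73748157722287 210.32984845357223 [[-0.00073, -0.96069, -0.27764, 0.07128], [1.0, -0.00068, -0.00028, 0.00072], [8e-05, -0.27764, 0.96069, -0.14256], [0.0, 0.0, 0.0, 1.0]]
```

```bash
python3 - <<'E'
from h import *
f=load("w16"); 
print(intool(f,[[280,181.0]],.104-.076).round(4), intool(f,[[280,202]],.010).round(4))
E
python3 -m creep '[[0,-0.0022,0,0,0,0,0],[0,0,0,0,0,0,0]]'; python3 g.py 0.5364 -0.1649 0.102 0.052
python3 - <<'E'
from h import *
f=grab("wrist","w17"); cv2.imwrite("pics/w17c.png",cv2.resize(f["pixels"][150:310,130:450,::-1],None,fx=2.5,fy=2.5,interpolation=cv2.INTER_CUBIC))
E
```

```text
[[ 0.0383 -0.0002  0.028 ]] [[ 0.0314 -0.0002  0.01  ]]
time: 20.55
tcp_pos: [0.5348, -0.166, 0.1036]
tcp_rot: [2.162, 2.278, 0.0]
ft_force: [0.2, -0.2, -0.5]
width: 0.105
shift tool mm [1.  1.6 1.6]
turn rad [ 0.001  0.001 -0.   ]
t 20.55 tcp [ 0.5348 -0.166   0.1036] yaw_y 0.052 q [-0.5    0.392  1.681 -0.     1.068 -0.552] w 0.105 F [ 0.2 -0.2 -0.5]
```

View pics/w17c.png

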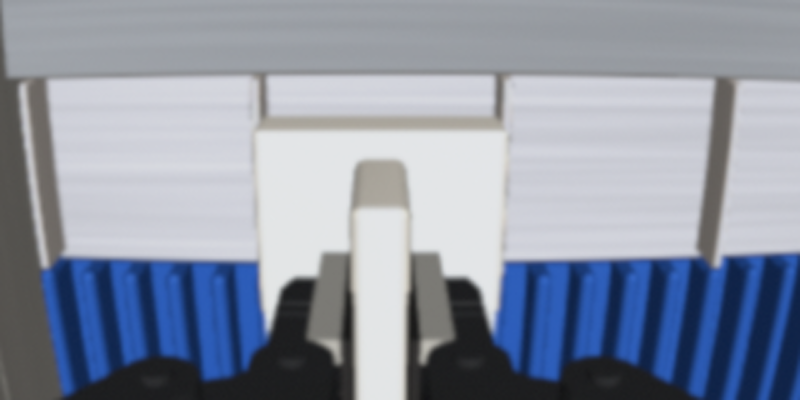

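```bash
python3 -m creep '[[0.0025,0,0.004,0,0,0,0],[0,0,0.004,0,0,0,0],[0,0,0.002,0,0,0,0],[0,0,0.002,0,0,0,0],[0,0,0,0,0,0,0]]'; python3 -m creep '[[0,0,0.003,0,0,0,0],[0,0,0.002,0,0,0,0],[0,0,0,0,0,0,0]]'; python3 g.py 0.5348 -0.163 0.082 0.052
```

```text
time: 21.1
tcp_pos: [0.5343, -0.1633, 0.0903]
tcp_rot: [-2.162, -2.278, 0.0]
ft_force: [-0.4, 0.2, -1.1]
width: 0.101
time: 21.4
tcp_pos: [0.5343, -0.1633, 0.0855]
tcp_rot: [-2.163, -2.278, 0.0]
ft_force: [0.0, -1.2, -1.2]
width: 0.102
shift tool mm [0.3 0.5 3.5]
turn rad [-0.001 -0.    -0.   ]
t 21.4 tcp [ 0.5343 -0.1633  0.0855] yaw_y 0.0519 q [-0.496  0.413  1.701 -0.     1.029 -0.548] w 0.102 F [ 0.  -1.2 -1.2]
```

```bash
python3 -m creep '[[0,0,0.002,0,0,0,0],[0,0,0.001,0,0,0,0],[0,0,0,0,0,0,0]]'; python3 -m creep '[[0,0,0.001,0,0,0,0],[0,0,0.001,0,0,0,0],[0,0,0,0,0,0,0]]'
python3 - <<'E'
from h import *
f=grab("wrist","w18"); cv2.imwrite("pics/w18c.png",cv2.resize(f["pixels"][150:310,130:450,::-1],None,fx=2.5,fy=2.5,interpolation=cv2.INTER_CUBIC))
E
```

```text
time: 21.7
tcp_pos: [0.5348, -0.1636, 0.0841]
tcp_rot: [2.162, 2.278, 0.0]
ft_force: [-3.5, 0.1, 8.1]
width: 0.104
time: 22.0
tcp_pos: [0.5348, -0.1636, 0.084]
tcp_rot: [2.161, 2.277, 0.0]
ft_force: [-7.6, 3.4, 21.4]
width: 0.103
```

View pics/w18c.png

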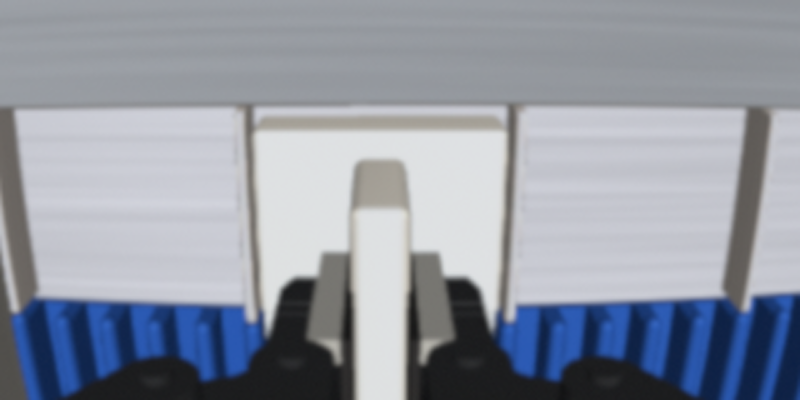

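```bash
python3 -m creep '[[0,0,-0.002,0,0,0,0],[0,0,0,0,0,0,0.28],[0,0,0,0,0,0,0.28],[0,0,-0.02,0,0,0,0.28],[0,0,-0.04,0,0,0,0.28]]'; python3 -m creep '[[0,0,-0.03,0,0,0,0.4],[0,0,0,0,0,0,0.4],[0,0,0,0,0,0,0.4]]'; python3 g.py 0.5348 -0.163 0.082 0.052;python3 - <<'E'
from h import *
f=grab("wrist","w19")
E
```

```text
time: 22.55
tcp_pos: [0.5322, -0.1622, 0.1398]
tcp_rot: [-2.158, -2.272, 0.003]
ft_force: [0.6, 0.5, -0.0]
width: 0.279
time: 22.85
tcp_pos: [0.5348, -0.1635, 0.173]
tcp_rot: [2.162, 2.278, 0.0]
ft_force: [-0.0, -0.7, 0.3]
width: 0.4
shift tool mm [ 0.6 -0.  91. ]
turn rad [ 0.001  0.001 -0.   ]
t 22.85 tcp [ 0.5348 -0.1635  0.173 ] yaw_y 0.052 q [-0.496  0.32   1.599 -0.     1.222 -0.548] w 0.4 F [-0.  -0.7  0.3]
```

View pics/w19.png

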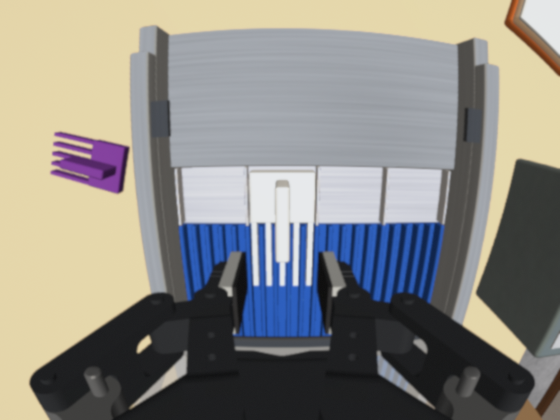

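Run:
```python
from fit import *
w=load("w19")
w2=dict(w); m=w["pixels"].astype(int); blue=(m[...,0]<140); 
# use red channel so blue belt is dark
w2["pixels"]=np.repeat(m[...,:1],3,2).astype(np.uint8)
print(fit([w2],(0.5352,-0.163,0.091,0.052),True,thr=(120,215)),fit([w2],(0.5352,-0.163,0.091,0.052),False,thr=(120,215)))
```

```text
((np.float64(0.5354027494566133), np.float64(-0.16033128129709714), np.float64(0.09705430983792471), np.float64(0.0535693629123658)), np.float64(0.15864707541609768)) ((np.float64(0.5355453153348179), np.float64(-0.16184867398560457), 0.091, np.float64(0.05249511518207022)), np.float64(0.1663770831074171))
```

```bash
python3 g.py 0.5807 0.175 0.15 -0.11; python3 -m creep '[[0.048,0.004,0,0,0,0,0.5],[0.048,0.004,0,0,0,0,0.5],[0.048,0.004,0,0,0,0,0.5],[0.048,0.004,0,0,0,0,0.5],[0.048,0.004,0,0,0,0,0.5]]'; python3 -m creep '[[0.048,0.004,0,0,0,0,0.5],[0.048,0.004,0.01,0,0,0.08,0.5],[0,0,0.015,0,0,0.08,0.5],[0,0,0,0,0,0,0.5],[0,0,0,0,0,0,0.5]]'
python3 - <<'E'
from fit import *
w=grab("wrist","w20")
p,e=fit([w],(0.5807,0.187,0.031,-0.11)); print(p,e)
E
python3 g.py 0.5807 0.187 0.024 -0.11
```

```text
shift tool mm [335.2  64.2  22. ]
turn rad [-0.001 -0.001  0.162]
t 22.9 tcp [ 0.5341 -0.1631  0.1719] yaw_y 0.052 q [-0.496  0.321  1.601  0.     1.222 -0.548] w 0.404 F [-0.5 -0.6  0. ]
time: 23.4
tcp_pos: [0.5407, 0.0791, 0.1708]
tcp_rot: [-2.162, -2.276, 0.004]
ft_force: [1.1, -0.4, -0.3]
width: 0.497
time: 23.9
tcp_pos: [0.5441, 0.1732, 0.1463]
tcp_rot: [-2.334, -2.1, 0.005]
ft_force: [-0.3, -0.8, -0.0]
width: 0.502
(np.float64(0.580378828257227), np.float64(0.18725744539816008), 0.031, np.float64(-0.10829962461447246)) 0.017643352536446548
shift tool mm [ 18.1  34.4 123.1]
turn rad [-0.002  0.001  0.003]
t 23.95 tcp [0.5448 0.1728 0.1472] yaw_y -0.107 q [ 0.112  0.366  1.599 -0.     1.178  0.219] w 0.502 F [-0.3 -0.1  0.3]
```

View pics/w20.png

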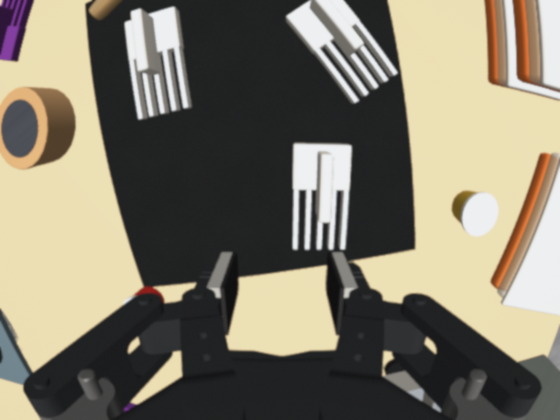

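```bash
python3 -m creep '[[0.018,0.034,0.02,0,0,0,0.45],[0,0,0.045,0,0,0,0.4],[0,0,0.035,0,0,0,0.4],[0,0,0.023,0,0,0,0.4],[0,0,0,0,0,0,0.4]]'; python3 g.py 0.5804 0.1872 0.022 -0.108; python3 -m creep '[[0,0,0,0,0,0,0],[0,0,0,0,0,0,0],[0,0,0,0,0,0,0],[0,0,0,0,0,0,0],[0,0,0,0,0,0,0]]'
```

```text
time: 24.45
tcp_pos: [0.5785, 0.1859, 0.0216]
tcp_rot: [-2.336, -2.094, 0.009]
ft_force: [-0.4, -0.1, 0.3]
width: 0.398
shift tool mm [ 1.5  1.7 -0.4]
turn rad [-0.007  0.002 -0.001]
t 24.45 tcp [0.5785 0.1859 0.0216] yaw_y -0.1092 q [ 0.128  0.569  1.621 -0.     0.959  0.237] w 0.398 F [-0.4 -0.1  0.3]
time: 24.95
tcp_pos: [0.5824, 0.1877, 0.0269]
tcp_rot: [2.336, 2.097, 0.005]
ft_force: [0.9, -2.9, 6.4]
width: 0.097
```

```bash
python3 -m creep '[[0,0,-0.02,0,0,0,0],[0,0,-0.03,0,0,0,0],[0,0,-0.04,0,0,-0.06,0],[0,0,-0.04,0,0,-0.1,0],[0,0,-0.02,0,0,0,0]]';python3 -m creep '[[0,0,0,0,0,0,0],[0,0,0,0,0,0,0]]'; python3 g.py 0.5897 -0.1606 0.15 0.052
python3 - <<'E'
from h import *
f=grab("wrist","w21")
E
```

```text
time: 25.45
tcp_pos: [0.5823, 0.1883, 0.1794]
tcp_rot: [2.157, 2.279, 0.008]
ft_force: [0.1, 1.3, -0.7]
width: 0.097
time: 25.65
tcp_pos: [0.5804, 0.1879, 0.1747]
tcp_rot: [2.163, 2.278, 0.0]
ft_force: [0.5, -0.0, -1.6]
width: 0.097
shift tool mm [-348.6   -8.9   24.6]
turn rad [ 0. -0. -0.]
t 25.65 tcp [0.5804 0.1879 0.1747] yaw_y 0.0519 q [0.13  0.406 1.466 0.    1.27  0.078] w 0.097 F [ 0.5 -0.  -1.6]
```

View pics/w21.png

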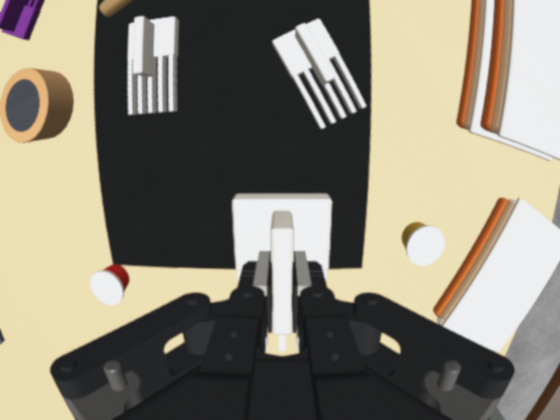

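```bash
python3 -m creep '[[-0.048,-0.001,0,0,0,0,0],[-0.048,-0.001,0,0,0,0,0],[-0.048,-0.001,0,0,0,0,0],[-0.048,-0.001,0,0,0,0,0],[-0.048,-0.001,0,0,0,0,0]]';python3 -m creep '[[-0.048,-0.002,0.01,0,0,0,0],[-0.048,-0.002,0.01,0,0,0,0],[-0.0126,0,0.02,0,0,0,0],[0,0,0.02,0,0,0,0],[0,0,0,0,0,0,0]]';python3 -m creep '[[0,0,0,0,0,0,0]]'; python3 g.py 0.5897 -0.1606 0.11 0.052;  python3 - <<'E'
from h import *
f=grab("wrist","w22"); cv2.imwrite("pics/w22c.png",cv2.resize(f["pixels"][150:310,130:450,::-1],None,fx=2.5,fy=2.5,interpolation=cv2.INTER_CUBIC))
E
```

```text
time: 26.2
tcp_pos: [0.5869, -0.0535, 0.1724]
tcp_rot: [-2.16, -2.276, 0.003]
ft_force: [1.1, 1.3, -0.8]
width: 0.1
time: 26.7
tcp_pos: [0.5864, -0.1602, 0.1094]
tcp_rot: [-2.158, -2.269, 0.005]
ft_force: [-0.5, 0.7, -1.3]
width: 0.095
time: 26.8
tcp_pos: [0.5888, -0.1601, 0.1132]
tcp_rot: [-2.16, -2.276, 0.002]
ft_force: [0.0, -0.0, -0.2]
width: 0.098
shift tool mm [-0.6  0.8  3.2]
turn rad [-0.003 -0.002 -0.   ]
t 26.8 tcp [ 0.5888 -0.1601  0.1132] yaw_y 0.052 q [-0.448  0.464  1.536  0.     1.145 -0.5  ] w 0.098 F [ 0.  -0.  -0.2]
```

View pics/w22c.png

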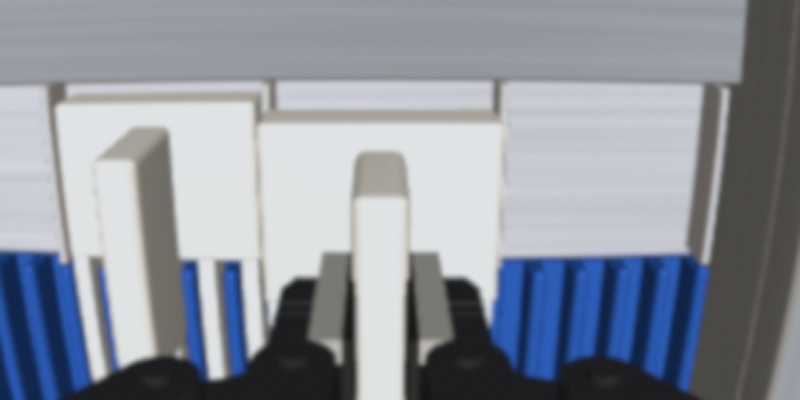

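```bash
cat > seatchk.py <<'E'
import sys
from h import *
n=sys.argv[1]
f=grab("wrist",n); cv2.imwrite(f"pics/{n}c.png",cv2.resize(f["pixels"][165:245,210:350,::-1],None,fx=5.6,fy=5.6,interpolation=cv2.INTER_CUBIC))
s=r.sense(); print(s["time"],np.round(s["tcp_pos"],4),np.round(s["ft_force"],1))
E
python3 -m creep '[[0,0,0,0,0,0,0],[0,0,0,0,0,0,0]]'; python3 seatchk.py w23
```

```text
time: 27.05
tcp_pos: [0.5906, -0.1604, 0.1159]
tcp_rot: [2.161, 2.278, 0.001]
ft_force: [-0.6, 0.2, -1.8]
width: 0.098
27.1 [ 0.5905 -0.1604  0.1158] [ 0.2  0.1 -0.4]
```

View pics/w23c.png

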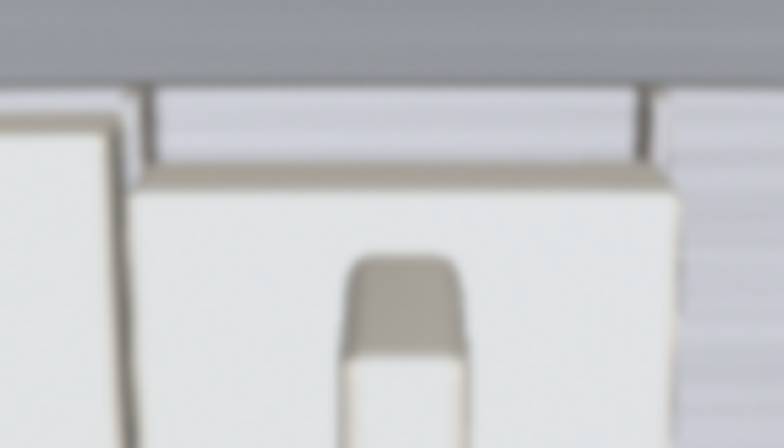

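```bash
python3 - <<'E'
from h import *
f=load("w23")
for z in(.010,.016): print(intool(f,[[233.6,199],[331.3,199]],z).round(4).tolist())
print(intool(f,[[280,165+88/5.6]],.1158-.076))
E
python3 -m creep '[[0,-0.0008,0.005,0,0,0,0],[0,0,0.005,0,0,0,0],[0,0,0.005,0,0,0,0],[0,0,0,0,0,0,0],[0,0,0,0,0,0,0]]';python3 g.py 0.5897 -0.1606 0.11 0.052
```

```text
[[0.033, -0.0228, 0.01], [0.0329, 0.0248, 0.01]]
[[0.0314, -0.0237, 0.016], [0.0314, 0.0258, 0.016]]
[[ 0.03616109 -0.00030945  0.0398    ]]
time: 27.6
tcp_pos: [0.589, -0.1608, 0.0995]
tcp_rot: [-2.163, -2.278, 0.0]
ft_force: [-0.1, -0.3, -0.9]
width: 0.098
shift tool mm [  0.1   0.7 -10.5]
turn rad [-0.001 -0.    -0.   ]
t 27.6 tcp [ 0.589  -0.1608  0.0995] yaw_y 0.0519 q [-0.449  0.477  1.553 -0.     1.112 -0.501] w 0.098 F [-0.1 -0.3 -0.9]
```

```bash
python3 -m creep '[[0.001,0.0003,0.003,0,0,0,0],[0,0,0.003,0,0,0,0],[0,0,0.002,0,0,0,0],[0,0,0,0,0,0,0],[0,0,0,0,0,0,0]]';python3 g.py 0.5897 -0.1606 0.11 0.052
```

```text
time: 28.1
tcp_pos: [0.5894, -0.1598, 0.0918]
tcp_rot: [-2.163, -2.278, 0.0]
ft_force: [1.2, -0.0, -0.3]
width: 0.1
shift tool mm [ -0.8   0.3 -18.2]
turn rad [-0. -0. -0.]
t 28.1 tcp [ 0.5894 -0.1598  0.0918] yaw_y 0.052 q [-0.447  0.485  1.56   0.     1.096 -0.499] w 0.1 F [ 1.2 -0.  -0.3]
```

```bash
python3 -m creep '[[0,0,0.002,0,0,0,0],[0,0,0.0015,0,0,0,0],[0,0,0,0,0,0,0]]'; python3 -m creep '[[0,0,0.001,0,0,0,0],[0,0,0.001,0,0,0,0],[0,0,0,0,0,0,0]]'; python3 seatchk.py w24
```

```text
time: 28.4
tcp_pos: [0.5895, -0.1599, 0.0889]
tcp_rot: [2.162, 2.278, 0.0]
ft_force: [-1.9, 1.1, 4.2]
width: 0.098
time: 28.7
tcp_pos: [0.5896, -0.1599, 0.0889]
tcp_rot: [2.162, 2.278, 0.0]
ft_force: [-7.1, 2.7, 16.3]
width: 0.096
28.75 [ 0.5896 -0.1599  0.0889] [-5.8  2.5 15.5]
```

View pics/w24.png

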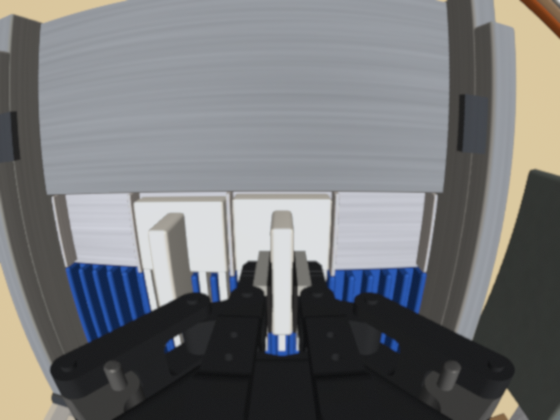

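```bash
python3 -m creep '[[0,0,-0.0015,0,0,0,0],[0,0,0,0,0,0,0.28],[0,0,0,0,0,0,0.28],[0,0,-0.02,0,0,0,0.28],[0,0,-0.03,0,0,0,0.28]]'; python3 -m creep '[[0,0,-0.03,0,0,0,0.4],[0,0,0,0,0,0,0.4],[0,0,0,0,0,0,0.4]]'; python3 seatchk.py w25; python3 g.py 0.4457 0.31 0.15 0.046
```

```text
time: 29.25
tcp_pos: [0.5878, -0.1591, 0.1357]
tcp_rot: [-2.159, -2.274, 0.003]
ft_force: [0.4, -0.2, -0.8]
width: 0.279
time: 29.55
tcp_pos: [0.5897, -0.1599, 0.1681]
tcp_rot: [2.162, 2.278, 0.001]
ft_force: [-0.3, -0.4, 0.0]
width: 0.405
29.6 [ 0.589  -0.1596  0.1669] [-0.7  0.5 -0.8]
shift tool mm [ 476.4 -118.7   17.3]
turn rad [-0.001 -0.001  0.006]
t 29.6 tcp [ 0.589  -0.1596  0.1669] yaw_y 0.052 q [-0.447  0.413  1.475  0.     1.255 -0.499] w 0.4 F [-0.7  0.5 -0.8]
```

View pics/w25.png

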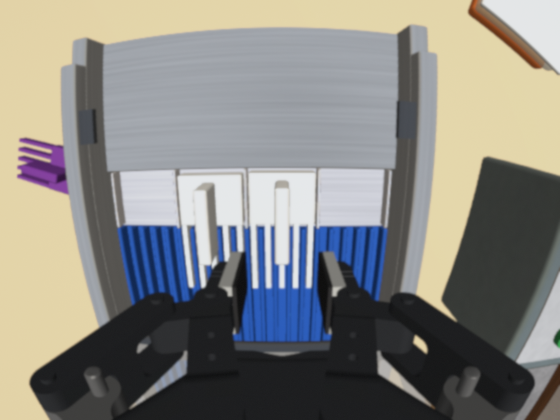

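```bash
python3 -m creep '[[0.047,-0.012,0,0,0,0,0.5],[0.047,-0.012,0,0,0,0,0.5],[0.047,-0.012,0,0,0,0,0.5],[0.047,-0.012,0,0,0,0,0.5],[0.047,-0.012,0,0,0,0,0.5]]';python3 -m creep '[[0.047,-0.012,0,0,0,0,0.5],[0.047,-0.012,0,0,0,0,0.5],[0.047,-0.012,0,0,0,0,0.5],[0.047,-0.012,0.01,0,0,0,0.5],[0.047,-0.012,0.01,0,0,0,0.5]]';python3 -m creep '[[0,0,0,0,0,0,0.5],[0,0,0,0,0,0,0.5],[0,0,0,0,0,0,0.5]]'
python3 - <<'E'
from fit import *
w=grab("wrist","w26")
p,e=fit([w],(0.4457,0.3265,0.031,0.046)); print(p,e)
E
python3 g.py 0.4457 0.3265 0.0225 0.046
```

```text
time: 30.1
tcp_pos: [0.5153, 0.0734, 0.166]
tcp_rot: [-2.162, -2.276, 0.003]
ft_force: [0.6, 1.1, 0.3]
width: 0.496
time: 30.6
tcp_pos: [0.4435, 0.3048, 0.1462]
tcp_rot: [-2.163, -2.278, 0.003]
ft_force: [0.3, 0.9, 0.7]
width: 0.501
time: 30.9
tcp_pos: [0.4451, 0.3024, 0.147]
tcp_rot: [-2.163, -2.278, 0.003]
ft_force: [-0.6, -0.1, 0.9]
width: 0.498
(np.float64(0.4457177267590847), np.float64(0.32690801903444544), 0.031, np.float64(0.05014735477876753)) 0.016577651159992414
shift tool mm [ 24.5   1.5 124.9]
turn rad [-0.001  0.001  0.005]
t 30.95 tcp [0.4455 0.302  0.1474] yaw_y 0.0505 q [ 0.389  0.31   1.682 -0.     1.151  0.338] w 0.502 F [-0.   0.1 -0.9]
```

View pics/w26.png

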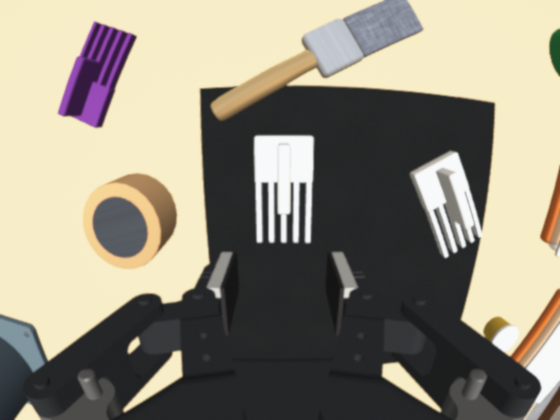

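```bash
python3 -m creep '[[0.0248,0.0015,0.02,0,0,0,0.45],[0,0,0.045,0,0,0,0.4],[0,0,0.035,0,0,0,0.4],[0,0,0.024,0,0,0,0.4],[0,0,0,0,0,0,0.4]]'; python3 g.py 0.4457 0.3269 0.0225 0.05; python3 -m creep '[[0,0,0,0,0,0,0],[0,0,0,0,0,0,0],[0,0,0,0,0,0,0],[0,0,0,0,0,0,0],[0,0,0,0,0,0,0]]'; python3 -m creep '[[0,0,-0.02,0,0,0,0],[0,0,-0.03,0,0,0,0],[0,0,-0.04,0,0,0,0],[0,0,-0.04,0,0,0,0],[0,0,-0.02,0,0,0,0]]';python3 -m creep '[[0,0,0,0,0,0,0],[0,0,0,0,0,0,0]]'; python3 seatchk.py w27;python3 g.py 0.4799 -0.1664 0.115 0.052
```

```text
time: 31.45
tcp_pos: [0.4437, 0.3254, 0.0206]
tcp_rot: [-2.164, -2.274, 0.011]
ft_force: [-1.2, -0.3, 0.7]
width: 0.401
shift tool mm [ 1.4  2.1 -1.9]
turn rad [-0.007  0.003 -0.001]
t 31.45 tcp [0.4437 0.3254 0.0206] yaw_y 0.0492 q [ 0.43   0.491  1.772 -0.     0.886  0.381] w 0.401 F [-1.2 -0.3  0.7]
time: 31.95
tcp_pos: [0.4467, 0.3284, 0.0255]
tcp_rot: [2.161, 2.277, 0.005]
ft_force: [1.4, -1.4, 6.4]
width: 0.101
time: 32.45
tcp_pos: [0.4465, 0.3291, 0.1779]
tcp_rot: [2.161, 2.277, 0.008]
ft_force: [0.5, 0.9, -1.6]
width: 0.102
time: 32.65
tcp_pos: [0.4449, 0.3282, 0.1736]
tcp_rot: [-2.163, -2.279, -0.0]
ft_force: [-0.3, -0.5, -1.9]
width: 0.099
32.7 [0.4443 0.3279 0.1726] [ 0.2  0.4 -1.3]
shift tool mm [-495.4    9.9   57.9]
turn rad [-0.002  0.001  0.   ]
t 32.7 tcp [0.4443 0.3279 0.1726] yaw_y 0.0522 q [0.434 0.31  1.614 0.    1.22  0.381] w 0.099 F [ 0.2  0.4 -1.3]
```

View pics/w27.png

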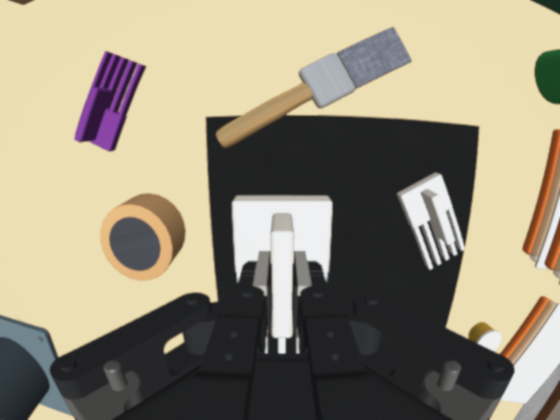

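```bash
python3 -m creep '[[-0.049,0.001,0,0,0,0,0],[-0.049,0.001,0,0,0,0,0],[-0.049,0.001,0,0,0,0,0],[-0.049,0.001,0,0,0,0,0],[-0.049,0.001,0,0,0,0,0]]';python3 -m creep '[[-0.049,0.001,0,0,0,0,0],[-0.049,0.001,0,0,0,0,0],[-0.049,0.001,0,0,0,0,0],[-0.049,0.001,0.01,0,0,0,0],[-0.049,0.001,0.01,0,0,0,0]]';python3 -m creep '[[-0.004,0,0.02,0,0,0,0],[0,0,0.017,0,0,0,0],[0,0,0,0,0,0,0],[0,0,0,0,0,0,0],[0,0,0,0,0,0,0]]'; python3 g.py 0.4799 -0.1664 0.115 0.052;  python3 seatchk.py w28
```

```text
time: 33.2
tcp_pos: [0.4615, 0.0822, 0.1719]
tcp_rot: [-2.16, -2.277, 0.004]
ft_force: [0.9, -0.5, -0.5]
width: 0.1
time: 33.7
tcp_pos: [0.4796, -0.1621, 0.1519]
tcp_rot: [-2.161, -2.276, 0.001]
ft_force: [1.1, 1.3, -1.5]
width: 0.102
time: 34.2
tcp_pos: [0.4813, -0.1643, 0.1171]
tcp_rot: [2.162, 2.279, 0.0]
ft_force: [-0.2, -0.4, -0.4]
width: 0.099
shift tool mm [-2.1 -1.5  2.1]
turn rad [0.    0.    0.001]
t 34.2 tcp [ 0.4813 -0.1643  0.1171] yaw_y 0.0528 q [-0.549  0.294  1.791  0.     1.057 -0.601] w 0.099 F [-0.2 -0.4 -0.4]
34.25 [ 0.4815 -0.1643  0.1175] [-0.2 -0.6 -1. ]
```

View pics/w28.png

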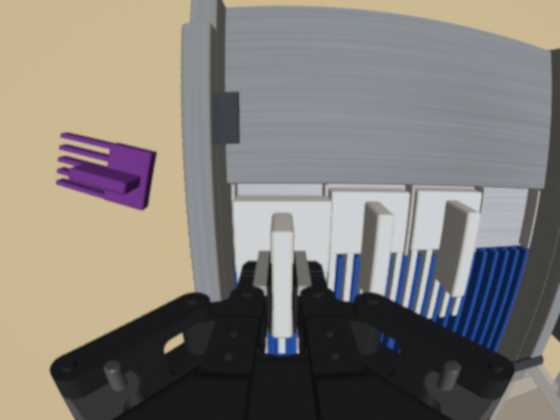

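View pics/w28c.png

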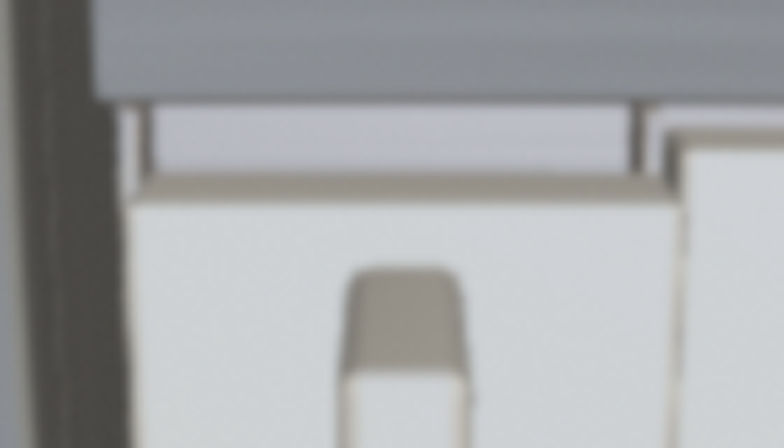

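```bash
python3 - <<'E'
from h import *
f=load("w28")
print(intool(f,[[233.4,200.7],[331.8,200.7]],.0135).round(4).tolist(),intool(f,[[280,182.9]],.1172-.076))
E
python3 -m creep '[[-0.001,-0.0014,0.005,0,0,0,0],[0,0,0.005,0,0,0,0],[0,0,0.005,0,0,0,0],[0,0,0,0,0,0,0],[0,0,0,0,0,0,0]]';python3 g.py 0.4799 -0.1658 0.1 0.052; python3 -m creep '[[0,0,0.005,0,0,0,0],[0,0,0.004,0,0,0,0],[0,0,0,0,0,0,0]]';python3 g.py 0.4799 -0.1658 0.1 0.052
```

```text
[[0.0312, -0.0234, 0.0135], [0.0312, 0.0257, 0.0135]] [[ 0.03460912 -0.00031988  0.0412    ]]
time: 34.75
tcp_pos: [0.4795, -0.1656, 0.1016]
tcp_rot: [-2.163, -2.278, 0.0]
ft_force: [-0.1, -0.0, -0.8]
width: 0.095
shift tool mm [-0.3  0.4  1.6]
turn rad [-0. -0.  0.]
t 34.75 tcp [ 0.4795 -0.1656  0.1016] yaw_y 0.052 q [-0.553  0.312  1.81   0.     1.02  -0.605] w 0.095 F [-0.1 -0.  -0.8]
time: 35.05
tcp_pos: [0.4792, -0.1654, 0.0922]
tcp_rot: [-2.162, -2.277, 0.0]
ft_force: [-0.0, 1.2, -0.5]
width: 0.099
shift tool mm [-0.4  0.7 -7.8]
turn rad [-0.001 -0.001 -0.   ]
t 35.05 tcp [ 0.4792 -0.1654  0.0922] yaw_y 0.0519 q [-0.553  0.324  1.821  0.     0.998 -0.605] w 0.099 F [-0.   1.2 -0.5]
```

```bash
python3 -m creep '[[0,0.0003,0.003,0,0,0,0],[0,0,0.002,0,0,0,0],[0,0,0,0,0,0,0]]'; python3 -m creep '[[0,0,0.001,0,0,0,0],[0,0,0.001,0,0,0,0],[0,0,0,0,0,0,0]]'; python3 seatchk.py w29
```

```text
time: 35.35
tcp_pos: [0.48, -0.1657, 0.0877]
tcp_rot: [-2.163, -2.278, 0.0]
ft_force: [-0.5, -0.0, -1.5]
width: 0.1
time: 35.65
tcp_pos: [0.48, -0.1657, 0.0874]
tcp_rot: [2.162, 2.278, 0.0]
ft_force: [-4.3, 1.9, 13.3]
width: 0.102
35.7 [ 0.48   -0.1657  0.0875] [-4.7  0.9 13.5]
```

View pics/w29.png

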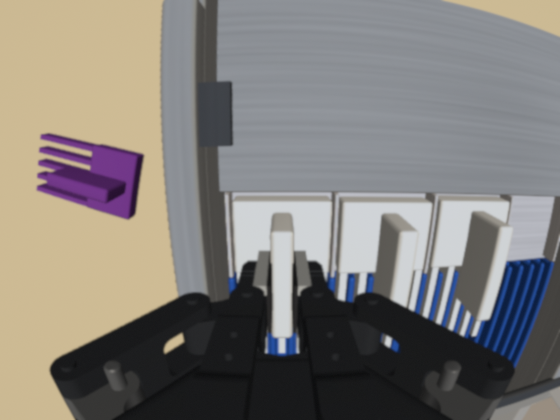

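Bottomed at 0.0874, as predicted. I'll release and fetch the last comb, A.

```bash
python3 -m creep '[[0,0,-0.0015,0,0,0,0],[0,0,0,0,0,0,0.27],[0,0,0,0,0,0,0.27],[0,0,-0.02,0,0,0,0.27],[0,0,-0.03,0,0,0,0.27]]'; python3 -m creep '[[0,0,-0.03,0,0,0,0.27],[0,0,0,0,0,0,0.4],[0,0,0,0,0,0,0.4]]'; python3 seatchk.py w30; python3 g.py 0.6036 0.29 0.15 0.55
```

```text
time: 36.2
tcp_pos: [0.4786, -0.1649, 0.136]
tcp_rot: [-2.16, -2.275, 0.002]
ft_force: [1.3, 0.7, 0.4]
width: 0.27
time: 36.5
tcp_pos: [0.4802, -0.1658, 0.1676]
tcp_rot: [2.162, 2.278, 0.0]
ft_force: [-0.2, -0.2, -0.2]
width: 0.401
36.55 [ 0.4796 -0.1654  0.1667] [-0.9  0.3  0.7]
shift tool mm [448.3 147.5  16.8]
turn rad [-0.001 -0.001 -0.498]
t 36.55 tcp [ 0.4796 -0.1654  0.1667] yaw_y 0.052 q [-0.552  0.238  1.73   0.     1.175 -0.604] w 0.402 F [-0.9  0.3  0.7]
```

View pics/w30.png

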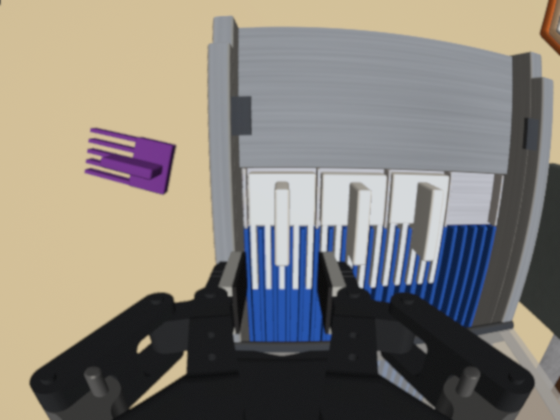

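```bash
python3 -m creep '[[0.045,0.014,0,0,0,0,0.5],[0.045,0.014,0,0,0,0,0.5],[0.045,0.014,0,0,0,0,0.5],[0.045,0.014,0,0,0,0,0.5],[0.045,0.014,0,0,0,0,0.5]]';python3 -m creep '[[0.045,0.015,0,0,0,0,0.5],[0.045,0.015,0,0,0,0,0.5],[0.045,0.015,0,0,0,0,0.5],[0.045,0.015,0,0,0,0,0.5],[0.043,0.015,0,0,0,-0.12,0.5]]';python3 -m creep '[[0,0,0.015,0,0,-0.14,0.5],[0,0,0,0,0,-0.14,0.5],[0,0,0,0,0,-0.1,0.5],[0,0,0,0,0,0,0.5],[0,0,0,0,0,0,0.5]]'
python3 - <<'E'
from fit import *
w=grab("wrist","w31")
p,e=fit([w],(0.6034,0.319,0.031,0.55)); print(p,e)
E
python3 g.py 0.6034 0.319 0.0225 0.55
```

```text
time: 37.05
tcp_pos: [0.5374, 0.0646, 0.1656]
tcp_rot: [-2.162, -2.276, 0.003]
ft_force: [0.7, -1.3, -0.4]
width: 0.494
time: 37.55
tcp_pos: [0.6007, 0.2912, 0.1651]
tcp_rot: [-2.019, -2.405, 0.004]
ft_force: [0.2, -0.1, -0.2]
width: 0.5
time: 38.05
tcp_pos: [0.6009, 0.2891, 0.1509]
tcp_rot: [-1.535, -2.739, 0.003]
ft_force: [-0.4, -0.3, 0.8]
width: 0.502
(np.float64(0.6022355813112441), np.float64(0.31900335231007454), 0.031, np.float64(0.5482379382301727)) 0.057143588430562726
shift tool mm [ 24.3  17.8 128.8]
turn rad [-0.002 -0.    -0.001]
t 38.1 tcp [0.6011 0.289  0.1513] yaw_y 0.5493 q [ 0.281  0.524  1.336  0.     1.284 -0.268] w 0.504 F [-0.8  0.2 -0.4]
```

View pics/w31.png

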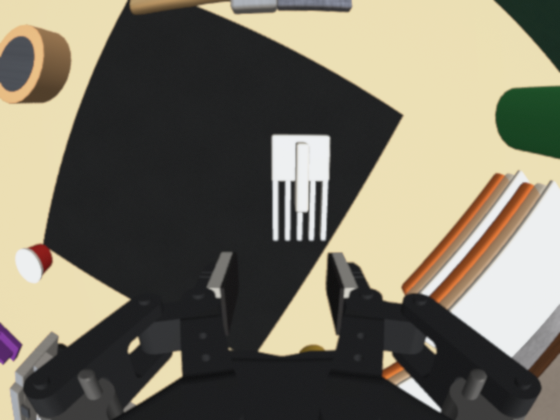

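```bash
python3 -m creep '[[0.0247,0.017,0.02,0,0,0,0.45],[0,0,0.045,0,0,0,0.4],[0,0,0.035,0,0,0,0.4],[0,0,0.028,0,0,0,0.4],[0,0,0,0,0,0,0.4]]'; python3 g.py 0.6027 0.319 0.0225 0.55; python3 -m creep '[[0,0,0,0,0,0,0],[0,0,0,0,0,0,0],[0,0,0,0,0,0,0],[0,0,0,0,0,0,0],[0,0,0,0,0,0,0]]'; python3 -m creep '[[0,0,-0.02,0,0,0,0],[0,0,-0.03,0,0,0,0],[0,0,-0.04,0,0,0,0],[0,0,-0.04,0,0,0,0],[0,0,-0.02,0,0,0.14,0]]';python3 -m creep '[[0,0,0,0,0,0.14,0],[0,0,0,0,0,0.14,0],[0,0,0,0,0,0.078,0],[0,0,0,0,0,0,0],[0,0,0,0,0,0,0]]'; python3 seatchk.py w32;python3 g.py 0.6446 -0.1575 0.115 0.052
```

```text
time: 38.6
tcp_pos: [0.5994, 0.3178, 0.0192]
tcp_rot: [-1.531, -2.736, 0.011]
ft_force: [-0.9, -0.7, -0.4]
width: 0.398
shift tool mm [-0.7  3.5 -3.3]
turn rad [-0.009 -0.002  0.   ]
t 38.6 tcp [0.5994 0.3178 0.0192] yaw_y 0.5501 q [ 0.323  0.676  1.42  -0.     1.056 -0.227] w 0.398 F [-0.9 -0.7 -0.4]
time: 39.1
tcp_pos: [0.6043, 0.3196, 0.0264]
tcp_rot: [1.531, 2.741, 0.004]
ft_force: [-0.4, 0.7, 7.0]
width: 0.103
time: 39.6
tcp_pos: [0.6044, 0.3198, 0.1791]
tcp_rot: [1.72, 2.624, 0.007]
ft_force: [-0.1, 0.2, -1.3]
width: 0.097
time: 40.1
tcp_pos: [0.6028, 0.3192, 0.1743]
tcp_rot: [-2.158, -2.283, 0.0]
ft_force: [0.1, 0.4, -0.7]
width: 0.098
40.15 [0.6029 0.3192 0.1743] [-0.   0.1 -0.6]
shift tool mm [-478.3   15.    59.3]
turn rad [-0.     0.     0.004]
t 40.15 tcp [0.6029 0.3192 0.1743] yaw_y 0.056 q [0.324 0.533 1.263 0.    1.346 0.268] w 0.1 F [-0.   0.1 -0.6]
```

View pics/w32.png

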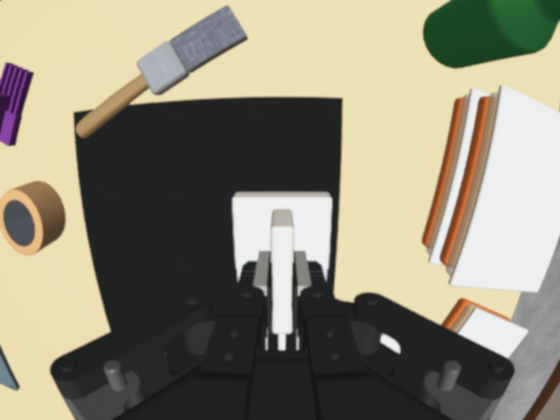

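```bash
python3 -m creep '[[-0.0475,0.0013,0,0,0,0.004,0],[-0.0475,0.0015,0,0,0,0,0],[-0.0475,0.0015,0,0,0,0,0],[-0.0475,0.0015,0,0,0,0,0],[-0.0475,0.0015,0,0,0,0,0]]';python3 -m creep '[[-0.0475,0.0015,0,0,0,0,0],[-0.0475,0.0015,0,0,0,0,0],[-0.0475,0.0015,0,0,0,0,0],[-0.0475,0.0015,0.01,0,0,0,0],[-0.048,0.0015,0.01,0,0,0,0]]';python3 -m creep '[[0,0,0.02,0,0,0,0],[0,0,0.017,0,0,0,0],[0,0,0,0,0,0,0],[0,0,0,0,0,0,0],[0,0,0,0,0,0,0]]'; python3 g.py 0.6446 -0.157 0.115 0.052;  python3 seatchk.py w33
```

```text
time: 40.65
tcp_pos: [0.6222, 0.0807, 0.1745]
tcp_rot: [2.163, 2.278, 0.0]
ft_force: [1.1, -0.2, -0.6]
width: 0.095
time: 41.15
tcp_pos: [0.6419, -0.1569, 0.1547]
tcp_rot: [2.162, 2.277, 0.001]
ft_force: [0.8, 0.2, -1.0]
width: 0.098
time: 41.65
tcp_pos: [0.6425, -0.1547, 0.1187]
tcp_rot: [2.163, 2.276, 0.001]
ft_force: [-0.6, -0.0, -0.2]
width: 0.101
shift tool mm [-2.4  1.9  3.7]
turn rad [ 0.002  0.001 -0.001]
t 41.65 tcp [ 0.6425 -0.1547  0.1187] yaw_y 0.0512 q [-0.405  0.539  1.395  0.     1.206 -0.456] w 0.101 F [-0.6 -0.  -0.2]
41.7 [ 0.6426 -0.1547  0.1188] [ 1.4 -1.1 -2.3]
```

View pics/w33.png

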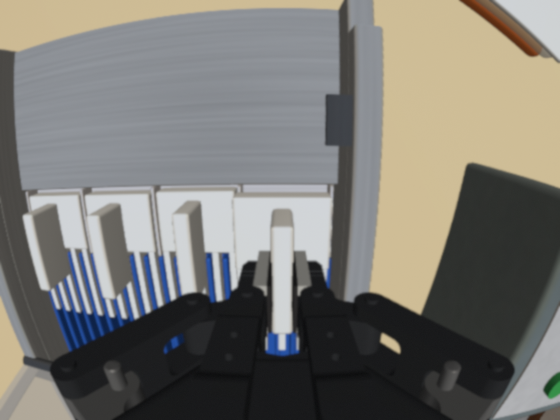

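View pics/w33c.png

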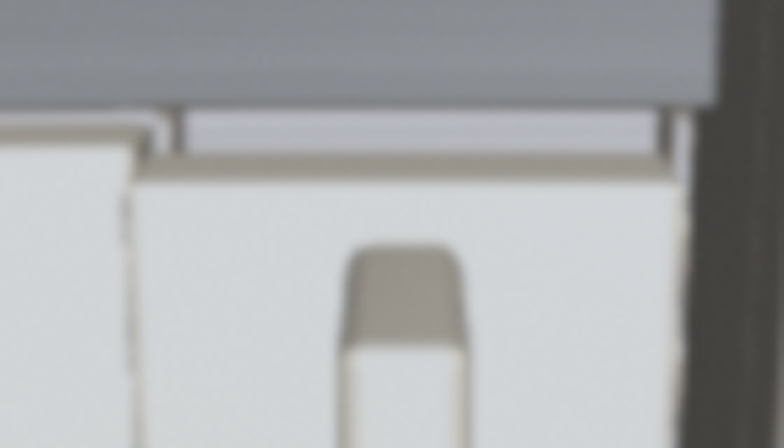

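```bash
python3 - <<'E'
from h import *
f=load("w33")
print(intool(f,[[233.7,197.1],[331,197.1]],.015).round(4).tolist(),intool(f,[[280,183.75]],.1188-.076))
E
python3 -m creep '[[-0.002,0.0019,0.005,0,0,0,0],[0,0,0.005,0,0,0,0],[0,0,0.005,0,0,0,0],[0,0,0,0,0,0,0],[0,0,0,0,0,0,0]]'; python3 seatchk.py w34
```

```text
[[0.0327, -0.0235, 0.015], [0.0327, 0.0254, 0.015]] [[ 0.03378674 -0.00033138  0.0428    ]]
time: 42.2
tcp_pos: [0.6435, -0.1567, 0.1019]
tcp_rot: [-2.165, -2.276, 0.0]
ft_force: [-0.5, -0.5, -0.2]
width: 0.094
42.25 [ 0.6437 -0.1568  0.1023] [ 0.1  0.1 -1.4]
```

View pics/w34c.png

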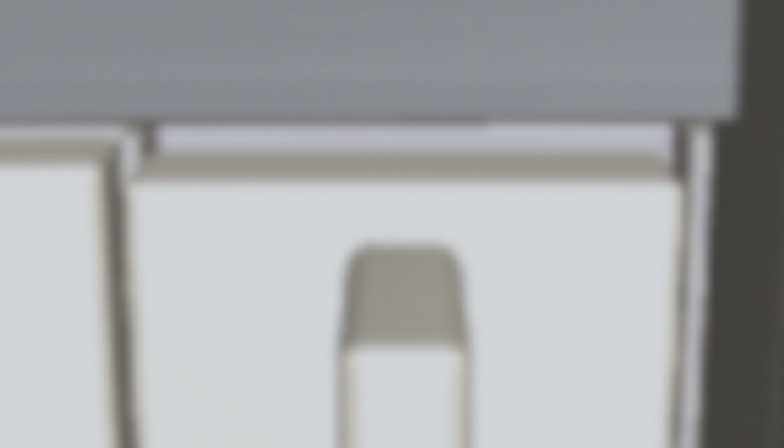

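```bash
python3 -m creep '[[0,0.0006,0.002,0,0,0,0],[0,0,0,0,0,0,0],[0,0,0,0,0,0,0]]'; python3 seatchk.py w35
```

```text
time: 42.55
tcp_pos: [0.6443, -0.1568, 0.1004]
tcp_rot: [2.165, 2.276, -0.0]
ft_force: [0.6, -0.3, -1.6]
width: 0.099
42.6 [ 0.6444 -0.1568  0.1004] [ 1.   0.2 -1.3]
```

View pics/w35c.png

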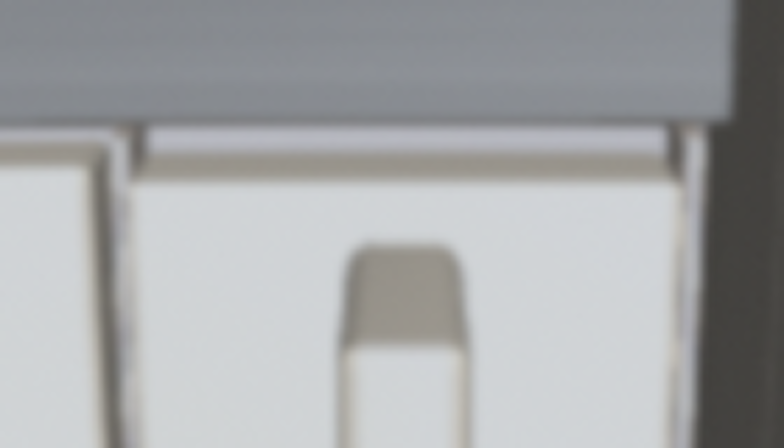

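```bash
python3 -m creep '[[0,0.0002,0.004,0,0,0,0],[0,0,0.004,0,0,0,0],[0,0,0,0,0,0,0],[0,0,0,0,0,0,0]]';python3 -m creep '[[0,0,0.002,0,0,0,0],[0,0,0.002,0,0,0,0],[0,0,0,0,0,0,0]]'; python3 -m creep '[[0,0,0.001,0,0,0,0],[0,0,0.001,0,0,0,0],[0,0,0,0,0,0,0]]'; python3 seatchk.py w36
```

```text
time: 43.0
tcp_pos: [0.6443, -0.1567, 0.092]
tcp_rot: [-2.165, -2.276, 0.0]
ft_force: [-0.0, -0.2, -1.5]
width: 0.094
time: 43.3
tcp_pos: [0.6446, -0.1568, 0.0884]
tcp_rot: [2.165, 2.276, 0.0]
ft_force: [0.1, 0.3, -0.9]
width: 0.1
time: 43.6
tcp_pos: [0.6447, -0.1568, 0.0884]
tcp_rot: [2.164, 2.276, 0.0]
ft_force: [-3.4, 1.1, 10.9]
width: 0.099
43.65 [ 0.6447 -0.1568  0.0884] [-4.2  0.8  9.7]
```

View pics/w36.png

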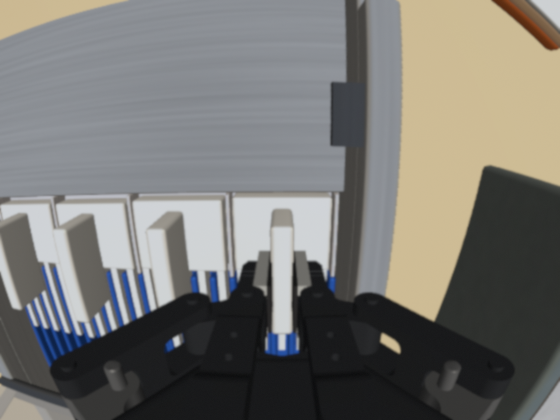

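Bottomed at 0.0884 as expected. I'll release, rise, and check all four.

```bash
python3 -m creep '[[0,0,-0.0012,0,0,0,0],[0,0,0,0,0,0,0.27],[0,0,0,0,0,0,0.27],[0,0,-0.02,0,0,0,0.27],[0,0,-0.03,0,0,0,0.27]]'; python3 -m creep '[[0,0,-0.04,0,0,0,0.27],[0,-0.04,-0.03,0,0,0,0.27],[0,-0.04,-0.03,0,0,0,0.4],[0,0,0,0,0,0,0.4],[0,0,0,0,0,0,0.4]]'; python3 seatchk.py w37
python3 - <<'E'
from h import *
grab("scene","s6");f=load("s6"); cv2.imwrite("pics/s6c.png",cv2.resize(f["pixels"][210:350,110:310,::-1],None,fx=4,fy=4,interpolation=cv2.INTER_CUBIC))
f=load("w37"); cv2.imwrite("pics/w37d.png",cv2.resize(f["pixels"][140:340,150:430,::-1],None,fx=2.8,fy=2.8,interpolation=cv2.INTER_CUBIC))
E
```

```text
time: 44.15
tcp_pos: [0.643, -0.1562, 0.1352]
tcp_rot: [-2.162, -2.272, 0.003]
ft_force: [1.0, 0.3, -0.5]
width: 0.267
time: 44.65
tcp_pos: [0.5647, -0.1611, 0.2386]
tcp_rot: [2.164, 2.274, 0.002]
ft_force: [0.7, -0.3, -1.1]
width: 0.402
44.7 [ 0.5648 -0.1608  0.2373] [ 0.9  0.2 -0.4]
```

View pics/w37d.png

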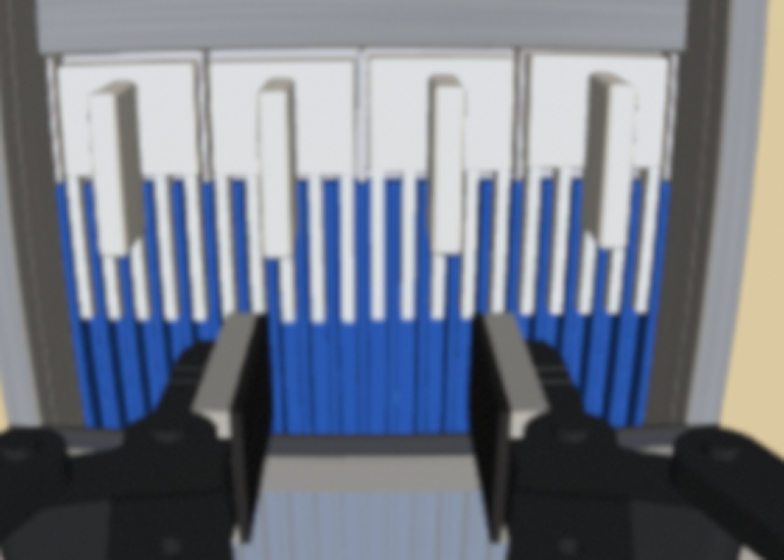

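View pics/s6c.png

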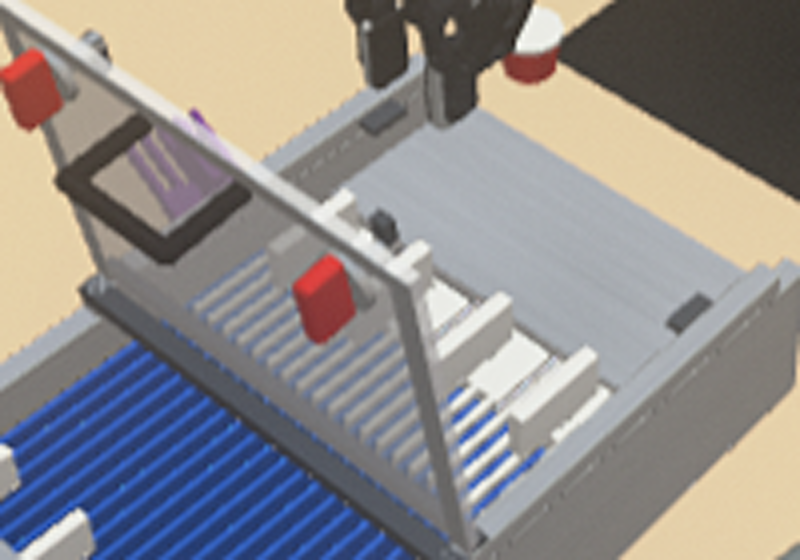

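```bash
python3 -m creep '[[0,0,-0.048,0,0,0,0.4],[0,0,-0.048,0,0,0.14,0.4],[0,0,-0.048,0,0,0.14,0.4],[0,0,0,0,0,0.14,0.4],[0,0,0,0,0,0.14,0.4]]'; python3 -m creep '[[0,0,0,0,0,0.14,0.4],[0,0,0,0,0,0.14,0.4],[0,0,0,0,0,0.14,0.4],[0,0,0,0,0,0.14,0.4],[0,0,0,0,0,0.14,0.4]]'; python3 -m creep '[[0,0,0,0,0,0.14,0.4],[0,0,0,0,0,0.14,0.4],[0,0,0,0,0,0.03,0.4],[0,0,0,0,0,0,0.4],[0,0,0,0,0,0,0.4]]'; python3 g.py 0.5741 -0.3184 0.38 -1.518
```

```text
time: 45.25
tcp_pos: [0.5662, -0.1609, 0.3816]
tcp_rot: [2.713, 1.582, 0.001]
ft_force: [-0.6, -0.4, 0.6]
width: 0.401
time: 45.75
tcp_pos: [0.5656, -0.1607, 0.3791]
tcp_rot: [-3.09, -0.555, 0.004]
ft_force: [-0.2, 0.7, 0.5]
width: 0.401
time: 46.25
tcp_pos: [0.5652, -0.1607, 0.38]
tcp_rot: [-3.139, -0.082, 0.003]
ft_force: [-0.8, -0.8, 0.2]
width: 0.402
shift tool mm [  0.7 158.   -0.3]
turn rad [-0.001  0.002 -0.   ]
t 46.25 tcp [ 0.5652 -0.1607  0.38  ] yaw_y -1.5184 q [-0.467  0.28   1.153  0.     1.711  1.052] w 0.402 F [-0.8 -0.8  0.2]
```

```bash
python3 -m creep '[[0,0.045,0,0,0,0,0.4],[0,0.045,0,0,0,0,0.4],[0,0.045,0,0,0,0,0.4],[0,0.0225,0,0,0,0,0.4],[0,0,0,0,0,0,0.4]]'; python3 -m creep '[[0,0,0,0,0,0,0.4],[0,0,0,0,0,0,0.4]]'; python3 seatchk.py w38;python3 g.py 0.5743 -0.3184 0.268 -1.518
```

```text
time: 46.75
tcp_pos: [0.5723, -0.3218, 0.3791]
tcp_rot: [-3.14, -0.075, 0.004]
ft_force: [-1.2, 0.4, -0.6]
width: 0.401
time: 46.95
tcp_pos: [0.5729, -0.3169, 0.3815]
tcp_rot: [-3.14, -0.082, 0.0]
ft_force: [0.3, 0.9, 0.2]
width: 0.399
47.0 [ 0.5729 -0.3167  0.3818] [0.1 0.2 0.2]
shift tool mm [  1.3   1.7 113.8]
turn rad [-0. -0. -0.]
t 47.0 tcp [ 0.5729 -0.3167  0.3818] yaw_y -1.5182 q [-0.675  0.416  0.956  0.     1.77   0.843] w 0.401 F [0.1 0.2 0.2]
```

View pics/w38.png

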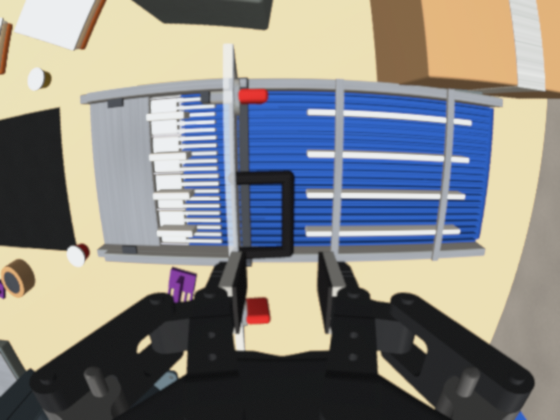

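```bash
python3 -m creep '[[0.001,0.0035,0.02,0,0,0,0.4],[0,0,0.035,0,0,0,0.4],[0,0,0.035,0,0,0,0.4],[0,0,0.022,0,0,0,0.4],[0,0,0,0,0,0,0.4]]'; python3 seatchk.py w39;python3 g.py 0.5743 -0.32 0.268 -1.518
```

```text
time: 47.5
tcp_pos: [0.5726, -0.3189, 0.266]
tcp_rot: [-3.136, -0.083, 0.008]
ft_force: [0.5, -0.2, -0.3]
width: 0.399
47.55 [ 0.5735 -0.3198  0.2687] [0.8 0.1 0.7]
shift tool mm [0.8 0.2 0.7]
turn rad [-0.002  0.002 -0.   ]
t 47.55 tcp [ 0.5735 -0.3198  0.2687] yaw_y -1.5183 q [-0.678  0.437  1.187  0.     1.52   0.84 ] w 0.4 F [0.8 0.1 0.7]
```

View pics/w39.png

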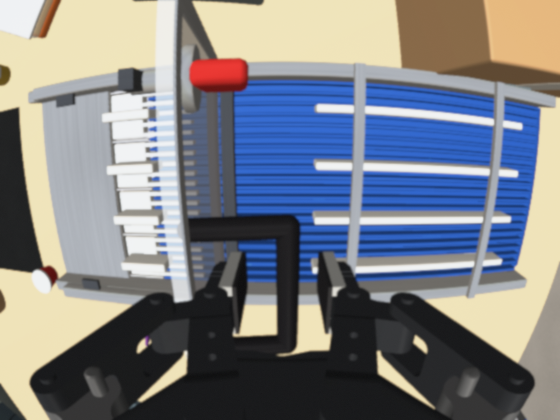

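```bash
python3 -m creep '[[0,0,0,0,0,0,0],[0,0,0,0,0,0,0],[0,0,0,0,0,0,0],[0,0,0,0,0,0,0],[0,-0.012,-0.004,0,0,0,0]]'; python3 -m creep '[[0,-0.0176,-0.0042,0,0,0,0],[0,-0.0179,-0.0025,0,0,0,0],[0,-0.0181,-0.0007,0,0,0,0],[0,-0.018,0.0012,0,0,0,0],[0,-0.0178,0.0029,0,0,0,0]]'; python3 g.py 0.5743 -0.32 0.268 -1.518
```

```text
time: 48.05
tcp_pos: [0.5743, -0.3128, 0.2754]
tcp_rot: [3.135, 0.077, 0.007]
ft_force: [1.2, -5.3, 4.4]
width: 0.089
time: 48.55
tcp_pos: [0.5695, -0.2211, 0.2803]
tcp_rot: [3.136, 0.079, 0.008]
ft_force: [0.3, -1.2, 8.5]
width: 0.087
shift tool mm [-0.3 98.9 12.8]
turn rad [ 0.005 -0.005 -0.003]
t 48.55 tcp [ 0.5695 -0.2211  0.2803] yaw_y -1.5206 q [-5.520e-01  3.400e-01  1.304e+00 -1.000e-03  1.491e+00  9.690e-01] w 0.087 F [ 0.3 -1.2  8.5]
```

```bash
python3 -m creep '[[0,-0.0175,0.0047,0,0,0,0],[0,-0.0169,0.0064,0,0,0,0],[0,-0.0162,0.0081,0,0,0,0],[0,-0.0153,0.0097,0,0,0,0],[0,-0.0142,0.0111,0,0,0,0]]'; python3 -m creep '[[0,-0.0131,0.0125,0,0,0,0],[0,-0.0117,0.0137,0,0,0,0],[0,-0.0103,0.0149,0,0,0,0],[0,-0.0088,0.0158,0,0,0,0],[0,-0.0072,0.0166,0,0,0,0]]'; python3 -m creep '[[0,0,0,0,0,0,0],[0,0,0,0,0,0,0]]'; python3 g.py 0.564 -0.0804 0.147 -1.518; python3 seatchk.py w40
```

```text
time: 49.05
tcp_pos: [0.5652, -0.139, 0.2386]
tcp_rot: [3.14, 0.081, 0.005]
ft_force: [1.4, -1.6, -1.5]
width: 0.087
time: 49.55
tcp_pos: [0.5624, -0.087, 0.1637]
tcp_rot: [-3.138, -0.081, -0.003]
ft_force: [1.1, 6.6, 3.8]
width: 0.086
time: 49.75
tcp_pos: [0.5622, -0.0862, 0.1626]
tcp_rot: [-3.136, -0.081, -0.0]
ft_force: [3.0, 8.7, -1.5]
width: 0.085
shift tool mm [ 2.1 -5.6 15.6]
turn rad [-0.005 -0.    -0.001]
t 49.75 tcp [ 0.5622 -0.0862  0.1626] yaw_y -1.5193 q [-0.351  0.346  1.588  0.005  1.209  1.167] w 0.085 F [ 3.   8.7 -1.5]
49.8 [ 0.5623 -0.0862  0.1628] [ 2.8  8.8 -2.1]
```

View pics/w40.png

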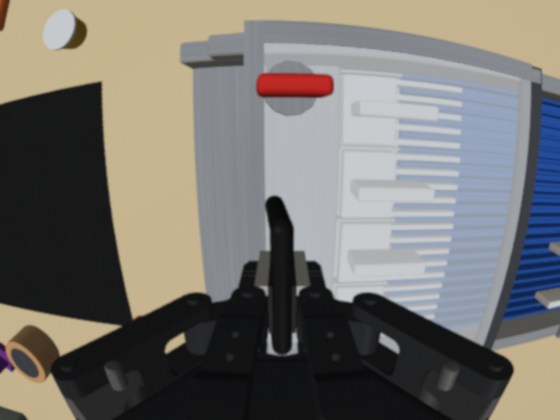

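```bash
python3 -m creep '[[0,-0.003,0.008,0,0,0,0],[0,-0.0025,0.007,0,0,0,0],[0,0,0,0,0,0,0],[0,0,0,0,0,0,0.4],[0,0,0,0,0,0,0.4]]'; python3 -m creep '[[0,0,0,0,0,0,0.4],[0,0,0,0,0,0,0.4],[0,0,0,0,0,0,0.4]]'; python3 g.py 0.564 -0.0804 0.147 -1.518; python3 seatchk.py w41
python3 - <<'E'
from h import *
f=grab("scene","s7"); cv2.imwrite("pics/s7c.png",cv2.resize(f["pixels"][210:350,130:320,::-1],None,fx=4,fy=4,interpolation=cv2.INTER_CUBIC))
E
```

```text
time: 50.3
tcp_pos: [0.5617, -0.0838, 0.1485]
tcp_rot: [3.14, 0.08, -0.0]
ft_force: [-0.0, -0.7, -0.4]
width: 0.396
time: 50.6
tcp_pos: [0.5617, -0.084, 0.1484]
tcp_rot: [3.14, 0.079, 0.0]
ft_force: [-0.4, 0.6, 0.2]
width: 0.404
shift tool mm [ 2.5 -3.5  1.4]
turn rad [ 0.    -0.    -0.002]
t 50.6 tcp [ 0.5617 -0.084   0.1484] yaw_y -1.5203 q [-0.345  0.358  1.608 -0.     1.175  1.176] w 0.404 F [-0.4  0.6  0.2]
50.65 [ 0.5617 -0.0839  0.1484] [-0.5 -0.2  0.1]
```

View pics/w41.png

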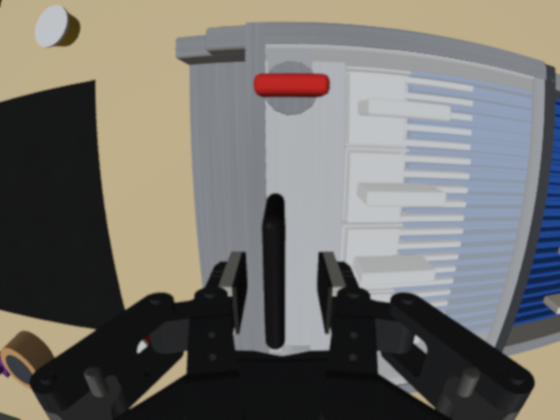

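View pics/s7c.png

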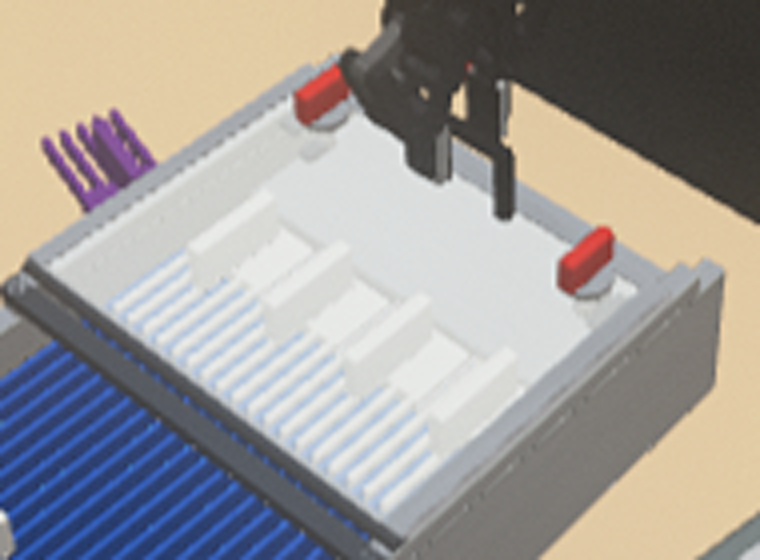

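```bash
python3 -m creep '[[0,0,-0.035,0,0,0,0.45],[0,0,-0.035,0,0,0,0.45],[0.0445,0.002,0,0,0,0,0.45],[0.0445,0.002,0,0,0,-0.14,0.45],[0,0,0,0,0,-0.14,0.45]]'; python3 -m creep '[[0,0,0,0,0,-0.14,0.45],[0,0,0,0,0,-0.14,0.45],[0,0,0,0,0,-0.14,0.45],[0,0,0,0,0,-0.14,0.45],[0,0,0,0,0,-0.14,0.45]]'; python3 -m creep '[[0,0,0,0,0,-0.14,0.45],[0,0,0,0,0,-0.14,0.45],[0,0,0,0,0,-0.14,0.45],[0,0,0,0,0,-0.14,0.45],[0,0,0,0,0,-0.04,0.45]]'; python3 -m creep '[[0,0,0,0,0,0,0.45],[0,0,0,0,0,0,0.45]]'; python3 g.py 0.6509 -0.0832 0.13 0.06;python3 seatchk.py w42
```

```text
time: 51.2
tcp_pos: [0.6549, -0.0835, 0.2167]
tcp_rot: [3.097, 0.526, 0.002]
ft_force: [-0.4, 0.6, -0.3]
width: 0.448
time: 51.7
tcp_pos: [0.6507, -0.0833, 0.2182]
tcp_rot: [-2.729, -1.556, 0.0]
ft_force: [-0.4, -0.6, 0.6]
width: 0.449
time: 52.2
tcp_pos: [0.6507, -0.0833, 0.2182]
tcp_rot: [-2.149, -2.292, 0.0]
ft_force: [0.7, 0.7, -0.9]
width: 0.45
time: 52.4
tcp_pos: [0.6508, -0.0833, 0.2183]
tcp_rot: [-2.155, -2.285, 0.0]
ft_force: [0.8, -0.1, -0.4]
width: 0.449
shift tool mm [ 0.1  0.2 88.3]
turn rad [-0.    -0.    -0.001]
t 52.4 tcp [ 0.6508 -0.0833  0.2183] yaw_y 0.0585 q [-0.297  0.458  1.276  0.     1.408 -0.355] w 0.449 F [ 0.8 -0.1 -0.4]
52.45 [ 0.6508 -0.0832  0.2183] [ 0.4 -0.3  0.1]
```

View pics/w42.png

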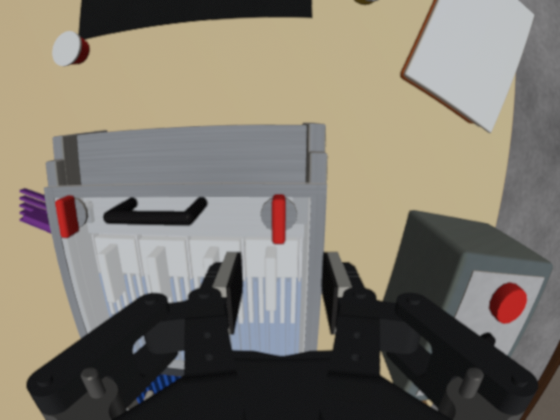

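```bash
python3 -m creep '[[0,0,0.04,0,0,0,0.45],[0,0,0.04,0,0,0,0.4],[0,0,0.007,0,0,0,0.4],[0,0,0,0,0,0,0.4],[0,0,0,0,0,0,0]]';  python3 -m creep '[[0,0,0,0,0,0,0],[0,0,0,0,0,0,0],[0,0,0,0,0,0,0],[0,0,0,0,0,0.14,0],[0,0,0,0,0,0.14,0]]'; python3 -m creep '[[0,0,0,0,0,0.14,0],[0,0,0,0,0,0.14,0],[0,0,0,0,0,0.14,0],[0,0,0,0,0,0.14,0],[0,0,0,0,0,0.14,0]]';python3 -m creep '[[0,0,0,0,0,0.14,0],[0,0,0,0,0,0.14,0],[0,0,0,0,0,0.14,0],[0,0,0,0,0,0.14,0],[0,0,0,0,0,0.01,0]]';python3 -m creep '[[0,0,0,0,0,0,0],[0,0,0,0,0,0,0.4],[0,0,0,0,0,0,0.4],[0,0,0,0,0,0,0.4]]';  python3 g.py 0.6509 -0.0832 0.13 -1.518; python3 seatchk.py w43
```

```text
time: 52.95
tcp_pos: [0.652, -0.0836, 0.1333]
tcp_rot: [2.152, 2.285, 0.002]
ft_force: [0.2, -0.6, -0.5]
width: 0.241
time: 53.45
tcp_pos: [0.6486, -0.0838, 0.1338]
tcp_rot: [-2.456, -1.957, 0.006]
ft_force: [-10.9, -1.5, 4.5]
width: 0.093
time: 53.95
tcp_pos: [0.6486, -0.0839, 0.1338]
tcp_rot: [2.979, 0.996, -0.006]
ft_force: [-10.2, -1.7, 6.1]
width: 0.098
time: 54.45
tcp_pos: [0.6486, -0.0839, 0.1338]
tcp_rot: [3.138, 0.12, -0.006]
ft_force: [-10.4, -1.6, 6.2]
width: 0.102
time: 54.85
tcp_pos: [0.6519, -0.0834, 0.1329]
tcp_rot: [3.138, 0.127, 0.005]
ft_force: [0.0, 0.3, 0.3]
width: 0.4
shift tool mm [-1.  -0.3  2.9]
turn rad [ 0.001 -0.003  0.028]
t 54.85 tcp [ 0.6519 -0.0834  0.1329] yaw_y -1.49 q [-0.297  0.519  1.391  0.     1.228  1.193] w 0.4 F [0.  0.3 0.3]
54.9 [ 0.6517 -0.0833  0.1325] [ 0.1 -0.2  0. ]
```

View pics/w43.png

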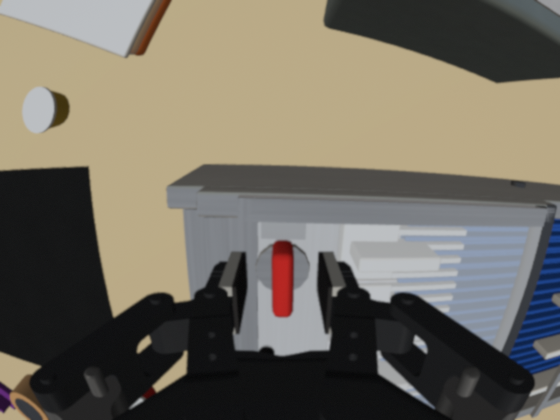

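```bash
python3 -m creep '[[0,0,-0.04,0,0,0,0.45],[0,0,-0.045,0,0,0,0.45],[-0.0455,-0.0015,0,0,0,0,0.45],[-0.0455,-0.0015,0,0,0,0,0.45],[-0.0455,-0.0015,0,0,0,0,0.45]]'; python3 -m creep '[[-0.0445,-0.0016,0,0,0,-0.14,0.45],[0,0,0,0,0,-0.14,0.45],[0,0,0,0,0,-0.14,0.45],[0,0,0,0,0,-0.14,0.45],[0,0,0,0,0,-0.14,0.45]]'; python3 -m creep '[[0,0,0,0,0,-0.14,0.45],[0,0,0,0,0,-0.14,0.45],[0,0,0,0,0,-0.14,0.45],[0,0,0,0,0,-0.14,0.45],[0,0,0,0,0,-0.14,0.45]]'; python3 -m creep '[[0,0,0,0,0,-0.135,0.45],[0,0,0,0,0,0,0.45],[0,0,0,0,0,0,0.45]]'; python3 g.py 0.4709 -0.0918 0.13 0.045;python3 seatchk.py w44
```

```text
time: 55.4
tcp_pos: [0.5135, -0.0898, 0.2169]
tcp_rot: [3.138, 0.128, 0.003]
ft_force: [-1.1, -0.6, 0.4]
width: 0.45
time: 55.9
tcp_pos: [0.4702, -0.0919, 0.217]
tcp_rot: [2.901, 1.203, 0.002]
ft_force: [-0.4, 0.7, -0.0]
width: 0.446
time: 56.4
tcp_pos: [0.4703, -0.0918, 0.2168]
tcp_rot: [2.312, 2.125, 0.001]
ft_force: [0.2, 0.0, -0.0]
width: 0.451
time: 56.7
tcp_pos: [0.4701, -0.0917, 0.2166]
tcp_rot: [2.174, 2.267, 0.0]
ft_force: [1.0, -0.6, -0.9]
width: 0.448
shift tool mm [-0.1  0.7 86.6]
turn rad [ 0.001  0.    -0.004]
t 56.7 tcp [ 0.4701 -0.0917  0.2166] yaw_y 0.0415 q [-0.426  0.141  1.721  0.     1.279 -0.468] w 0.448 F [ 1.  -0.6 -0.9]
56.75 [ 0.4701 -0.0917  0.2166] [ 0.9 -1.1 -0.3]
```

View pics/w44.png

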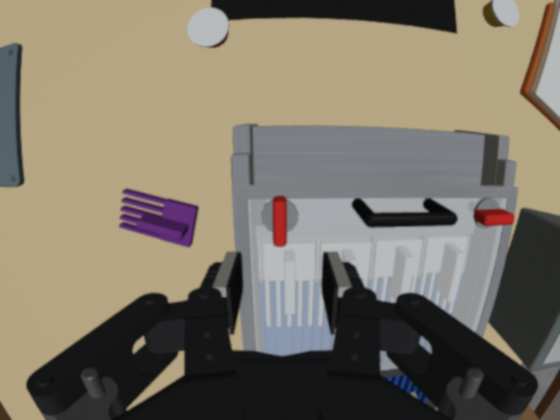

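```bash
python3 -m creep '[[0,0,0.04,0,0,0,0.45],[0,0,0.04,0,0,0,0.4],[0,0,0.006,0,0,0,0.4],[0,0,0,0,0,0,0.4],[0,0,0,0,0,0,0]]';  python3 -m creep '[[0,0,0,0,0,0,0],[0,0,0,0,0,0,0],[0,0,0,0,0,0,0],[0,0,0,0,0,0.14,0],[0,0,0,0,0,0.14,0]]'; python3 -m creep '[[0,0,0,0,0,0.14,0],[0,0,0,0,0,0.14,0],[0,0,0,0,0,0.14,0],[0,0,0,0,0,0.14,0],[0,0,0,0,0,0.14,0]]';python3 -m creep '[[0,0,0,0,0,0.14,0],[0,0,0,0,0,0.14,0],[0,0,0,0,0,0.14,0],[0,0,0,0,0,0.14,0],[0,0,0,0,0,0.02,0]]';python3 -m creep '[[0,0,0,0,0,0,0],[0,0,0,0,0,0,0.4],[0,0,0,0,0,0,0.4],[0,0,0,0,0,0,0.4]]';  python3 g.py 0.4709 -0.0918 0.13 -1.518; python3 seatchk.py w45
```

```text
time: 57.25
tcp_pos: [0.4711, -0.0922, 0.132]
tcp_rot: [2.17, 2.268, 0.001]
ft_force: [0.6, -0.3, 0.6]
width: 0.242
time: 57.75
tcp_pos: [0.469, -0.0924, 0.1323]
tcp_rot: [2.471, 1.939, -0.003]
ft_force: [-7.5, -1.2, 6.0]
width: 0.098
time: 58.25
tcp_pos: [0.4695, -0.0928, 0.1323]
tcp_rot: [2.985, 0.973, -0.001]
ft_force: [-6.0, -2.1, 4.0]
width: 0.096
time: 58.75
tcp_pos: [0.4696, -0.0932, 0.1323]
tcp_rot: [3.137, 0.081, 0.0]
ft_force: [-6.4, -4.4, 4.1]
width: 0.097
time: 59.15
tcp_pos: [0.4707, -0.0919, 0.1313]
tcp_rot: [3.14, 0.088, 0.003]
ft_force: [-1.0, 0.6, -0.5]
width: 0.399
shift tool mm [ 0.2 -0.   1.3]
turn rad [ 0.001 -0.002  0.003]
t 59.15 tcp [ 0.4707 -0.0919  0.1313] yaw_y -1.5151 q [-0.426  0.228  1.842  0.     1.069  1.089] w 0.399 F [-1.   0.6 -0.5]
59.2 [ 0.4705 -0.0918  0.131 ] [-0.2  0.2  0. ]
```

View pics/w45.png

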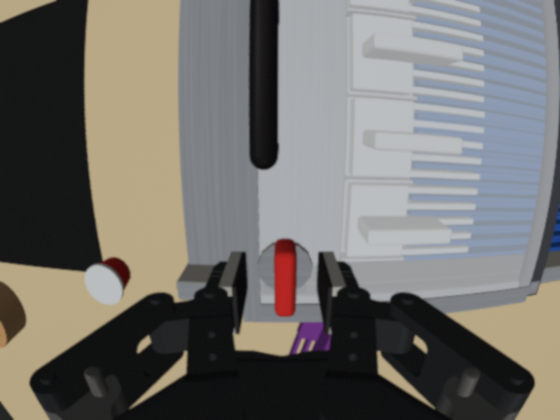

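Both look locked. I'll retreat and verify from above and from the fixed cameras.

```bash
python3 -m creep '[[0,0,-0.04,0,0,0,0.4],[0,0,-0.045,0,0,0,0.4],[-0.02,0,-0.045,0,0,0,0.4],[-0.03,0,-0.03,0,0,0,0.4],[-0.03,0,0,0,0,0,0.4]]'; python3 -m creep '[[0,0,0,0,0,0,0.4],[0,0,0,0,0,0,0.4],[0,0,0,0,0,0,0.4]]'; python3 seatchk.py w46
python3 - <<'E'
from h import *
f=grab("scene","s8"); cv2.imwrite("pics/s8c.png",cv2.resize(f["pixels"][210:350,130:320,::-1],None,fx=4,fy=4,interpolation=cv2.INTER_CUBIC))
t=grab("top","t8"); a=load("t1")
g=load("w46");cv2.imwrite("pics/w46d.png",cv2.resize(g["pixels"][0:260,150:430,::-1],None,fx=2.3,fy=2.3,interpolation=cv2.INTER_CUBIC))
for n,F in(("before",load("s1")),("after",f)):
    p=F["pixels"].astype(int); m=((p[...,0]>130)&(p[...,1]<90)&(p[...,2]<90)).astype(np.uint8)
    k,l,st,c=cv2.connectedComponentsWithStats(m); print(n,[c[i].round(1).tolist() for i in range(1,k) if st[i,4]>25 and 190<c[i,0]<300 and 220<c[i,1]<300])
E
```

```text
time: 59.7
tcp_pos: [0.3915, -0.0972, 0.295]
tcp_rot: [3.136, 0.089, 0.013]
ft_force: [-0.8, -1.2, -0.1]
width: 0.399
time: 60.0
tcp_pos: [0.3906, -0.0962, 0.2901]
tcp_rot: [-3.14, -0.088, -0.0]
ft_force: [-0.2, -0.8, -0.7]
width: 0.4
60.05 [ 0.3906 -0.0961  0.2899] [ 0.9  1.1 -0.2]
before [[211.1, 232.1], [277.0, 272.5]]
after [[210.1, 232.9], [276.6, 273.0]]
```

View pics/s8c.png

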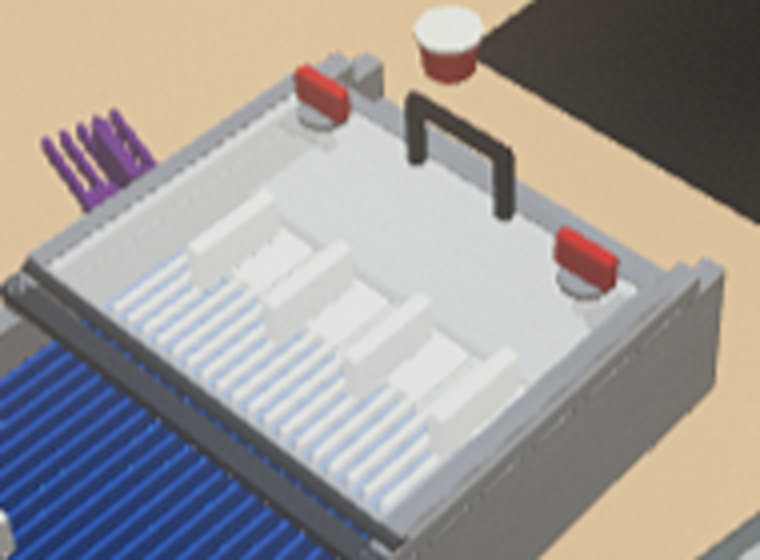

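View pics/w46d.png

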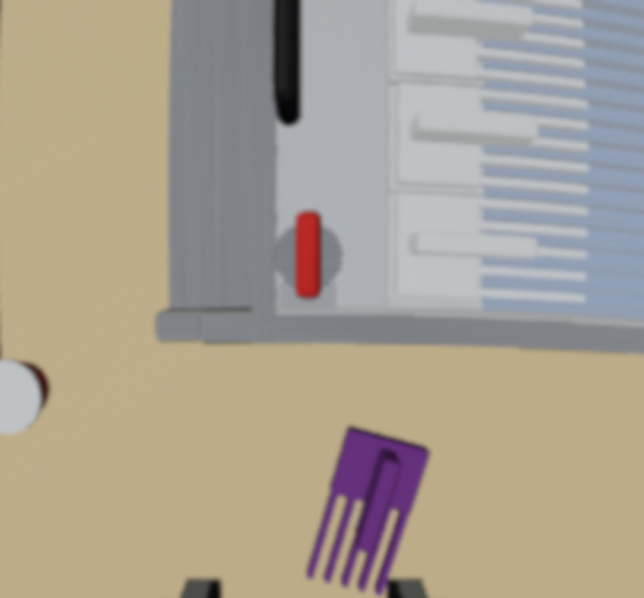

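View pics/t8.png

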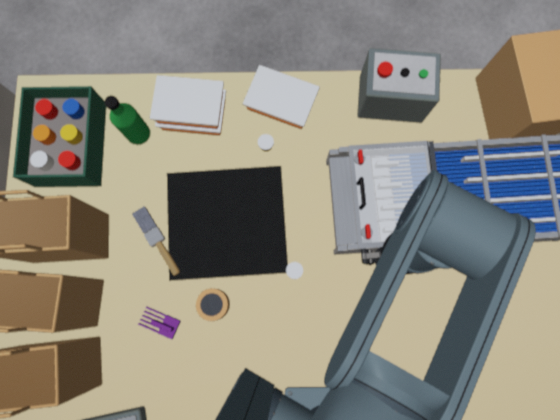

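```bash
python3 -c "
from bench import r
print(r.finish_job())"
```

```text
the job is handed in; nothing more can be done
None
```

The job is done and handed in at about 60 s of the 210 s allowed. `finish_job` gave no verdict, so these are my own checks.

**What I did:**
- I turned both fasteners to unlocked and swung the guard open to about 1.65 rad, judged from the commanded arc and the pictures.
- I put all four white combs into seats 1 to 4. Each one stopped firmly (10 to 21 N) at the height expected for a comb flat on the ledge.
- I then shut the guard and locked both fasteners again.

**Last checks (scene, top and wrist pictures):**
- **Combs:** all four are in their seats with fingers between the ribs and fins up. I saw this with the guard open and again through the shut guard.
- **Guard:** it looks fully shut. The red wings are within about 1 pixel of where they started in the scene view.
- **Fasteners:** both wings lie parallel to the hinge. Fastener 2 may be off by about 0.03 rad, well inside the 0.3 limit.
- **Bystanders:** the pots, brush, tape roll and purple look-alikes look unmoved. The arm is clear of everything.

**Checks that disagreed:**
- An automatic fit of the first seated comb put it about 6 mm too high. The white ledge behind it confuses that fit, so I relied on the contact height and the pictures.
- The wrist camera reads about 0.7 mm to one side, so I aligned each comb against the edges of its own seat.

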